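Pull the vent flap shut with the boat-hook

ROBOT

A 7-joint arm with a two-finger parallel gripper is mounted at the origin on the work surface. World frame = base frame: x ahead of the robot, y to its left, z up, the work surface at z = 0. Lengths are in m, angles in rad, forces in N, time in s.
With the tool pointing down it reaches from about 0.35 to 0.9 m from the base axis. Payload 8.1 kg.
Tool frame: the origin (TCP) lies at the very end of the fingers, on their centre line; the grasp point (between the pads) lies manip.grip_depth behind it (manip.grip_depth is the distance from the TCP to the grasp point, in m); y points along the fingers, z is the direction in which the jaws open and shut, and the axes are right-handed (so a half turn about y gives the same grasp; the last joint's range is limited). The gripper opens to 85 mm and grips with 20 to 120 N. Pads are 22 mm wide; open, the fingers measure 114 mm over their backs; the gripper's body (76 mm by 85 mm) begins 54 mm behind the grasp point. The pads swing forward as they close: fully open they stand 13 mm farther back than shut.
Start: joints at [1.034, 0.434, 0.025, 1.573, -0.012, 1.134, -0.075], TCP at [0.263, -0.567, 0.231] pointing down, gripper open.
Joint ranges: [-2.62, 2.62], [-0.44, 2.09], [-1.27, 1.32], [0.08, 2.57], [-1.32, 4.46], [0.12, 2], [-2.74, 2.74]. Speed limits (rad/s): [2.22, 2.22, 3.01, 3.01, 3.14, 3.14, 3.14].

INTERFACE

Orientations are given as a unit quaternion [w, x, y, z].
In Python, from rig import manip gives the robot as it stands.
- The arm moves only by the tool carry_out, never from a script. Its argument "increments" is a list of rows, each a list of 5 numbers: the closure, from -1 (fully open) to 1 (shut), then the shift along the tool's x, y, z in m, then the turn about the tool's y in rad. In form: [[hand, x, y, z, yaw], ...]. A call has exactly 8 rows; each row shifts and turns the pose as measured when the row begins, along the tool's axes as they then stand; what a row does not reach is not made up. A row lasts 1/8 s, in which the tool goes at most 62.5 mm and 10.7 degrees, less where a joint would pass 70% of its speed; a pose out of reach is approached as far as the arm can. A call is refused whole if a number of a shift passes 0.0625 or a number of a turn 0.188, either way. A call with a gripper value outside its range is refused whole. The fingers move at their own pace and stop on an object; "grip_force" is the grip in N (left out, the last holds). Time passes only in rows, so rows that do not move let the fingers close, or fill a call up. It gives the time, the measured TCP pose, the force and the opening at its end, in the units of the state.
- manip.read_state(): the state, without advancing time (a new reading comes with each control period).
- manip.capture(name): name is "scene" or "top"; returns (picture, depth): 480x640x3 uint8, blue, green, red; 480x640 float32, m along the optical axis (not along the pixel's ray), 0 where there is no reading.
- manip.camera_info(name): a dict with "fovy" (degrees; the focal length in pixels is half the picture's height over the tangent of half this angle, whatever the lens; pixels are square), "cx", "cy" (the principal point, pixels), "camera_from_world" (4x4, takes a point from world to camera coordinates). Camera axes: x right, y down, z forward; pixel columns grow to the right and rows downward; lengths in m; the calibration is good to about 2 mm. A picture is of the moment at which its call begins. camera_info takes no time and is no camera call.
- manip.hand_in(): hands the job in, once; it reports no verdict.
The state is a dict: "t": time; "joint_pos": joint angles; "qd": joint speeds; "effort": joint torques, N m; "tool_pos": TCP position; "eef_rot": TCP orientation; "ft_force": force on the tool from outside, world axes, zero at the start; "ft_torque": the same for the moment, N m; "grip_width": finger opening in m.
Only numpy, scipy, OpenCV 4.12 (cv2) and the standard library are available. Lean on these libraries where they do the work, as an engineer would, in place of code of your own. Each camera call takes 0.05 s, during which the arm holds its last target.

TASK

The flap of the white vent box has been left standing open. Take the boat-hook out of its wooden rest, put its prong through the ring eye at the top of the flap and draw the flap gently down until it is fully shut, using only the boat-hook and never touching the flap with the hand; then take the prong out of the ring and lay the boat-hook back in the slots of its rest just as it was, the same way round with its prong on the same side. Leave the flask, the water bottle and the tackle box standing where they are.

Things in the scene. Friction and masses are not known exactly. Their poses are not given: they have to be found in the camera images.
- gaff: Boat-hook, 0.15-0.31 kg. Dark wooden handle 180 long (x), 16 thick (y), 36 high (z) mm, origin at its centre. On along +x a round shaft, 14 mm thick, to x=215; there a round prong, 10 mm thick, sticks out 60 mm along -y. It starts in its rest, turned 30 deg about its x axis so that its z leans to the rest's -y side. Grip across the 16 mm, mid-handle, fingers pointing along its -z.
- gaff_hook (a point): Point on the prong's centre line, half-way along the prong: 30 mm from the shaft's centre line and from the prong's tip; at (215, -30, 0) mm in the boat-hook's frame.
- vent: White fixed vent box with an open top and a grille in it, 180 mm deep (x), 220 mm wide (y), 130 mm high, flange 210 x 250 mm at the foot; origin at the centre of its underside, z up. Its front faces its own -x; the flap's hinge runs along its y axis over the rear (+x) edge.
- flap_hinge (a point): Middle of the flap's hinge axis, at (90, 0, 137) mm in the vent box's frame. The axis is parallel to the vent box's y axis.
- flap_eye (a point): Centre of the steel ring eye that stands out from the middle of the flap's free edge, 210 mm from the hinge axis. Opening 26 mm, bar 8 mm thick, 44 mm over all. Its hole runs parallel to the hinge axis (vent box's y) at every flap angle. Flap: white panel 185 mm long from the hinge, 232 wide, 12 thick, 0.25 kg; its edge is 25 mm short of the ring's centre.
- flap_panel (a joint): Flap angle, rad: 0 = flat and shut on the box (firm stop), 1.57 = upright, at most 1.95 leaning back. At angle a the ring's centre is 210*cos(a) mm from the hinge towards the vent box's -x and 210*sin(a) mm above it. Stiff hinge (0.36 N m friction, some damping): the flap stays where it is left; 2 to 4 N at the ring move it.
- rest: Fixed wooden rest: base 190 x 120 x 12 mm (origin: centre of its underside, z up), two slotted forks 16 mm thick at x = +68 and -68, 148 mm high, 120 mm free between. +x is where the stowed hook end points. The slots lean 30 deg from vertical to -y: the boat-hook goes in and out along (0, -0.5, 0.866). Slots 23 mm wide for the 16 mm handle, flaring to 45 mm at the mouth.
- rest_seat (a point): Where the handle's centre (boat-hook's origin) lies when stowed, 103 mm above the work surface, the handle leaning on the lower slot walls 3.5 mm off the slots' middle plane (the middle is towards the boat-hook's +y). The slots' floor is 18 mm further down the slant, their mouths 30 mm up it.
- rest_hook (a point): Where the point gaff_hook lies when the boat-hook is stowed the right way round (hook end to the rest's +x, prong slanting down to its -y side).
- flask: Bystander: aluminium flask standing upright, 72 mm across, 220 mm high; origin at the centre of its underside.
- water: Bystander: pale water bottle standing upright, 66 mm across, 190 mm high; origin at the centre of its underside.
- tackle: Bystander: closed grey tackle box 150 x 80 x 42 mm lying flat; origin at the centre of its underside, x along its length.

How it is judged:
On the way, in this order (a step that is already met when the one before it is completed fails the run):
1. the prong is through the ring eye while the flap still stands open (distance between gaff_hook and flap_eye below 0.025 m and value of joint flap_panel above 1.4 rad), for 0.2 s.
2. the flap is drawn down past half-way with the prong in the ring (distance between gaff_hook and flap_eye below 0.025 m and value of joint flap_panel below 0.8 rad).
3. the flap is fully shut with the prong in the ring (distance between gaff_hook and flap_eye below 0.025 m and value of joint flap_panel below 0.05 rad), for 0.1 s.
At the end, for the whole second after the job is handed in: The flap is shut (angle under 0.05 rad); the boat-hook lies at rest in the slots of its rest, handle centre within 20 mm of its stowed place and the prong's midpoint within 30 mm of its own; flask, bottle and tackle box upright and within 30 mm of where they stood (value of joint flap_panel below 0.05 rad and distance between gaff and rest_seat below 0.02 m and distance between gaff_hook and rest_hook below 0.03 m and linear speed of gaff below 0.02 m/s and distance of each of flask, water, tackle from where it was at the start of the episode below 0.03 m and angle between each of flask, water, tackle's own z axis and vertical below 0.2 rad); the robot touches nothing.
It fails at once if the hand or the arm touches the flap (contact force between any of the fingers, the arm and flap_panel above 1 N).
It fails at once if the flap is slammed (still faster than 2 rad/s when nearly shut) (value of joint flap_panel below 0.2 rad and velocity of joint flap_panel below -2 rad/s).
It fails at once if a bystander is knocked over or shoved away (distance of any of flask, water, tackle from where it was at the start of the episode above 0.04 m).
It also fails if it takes over 72 s, if anything falls off the work surface, if the arm or the gripper's body presses on something with over 40 N, if the wrist force passes 120 N, or if a joint passes its speed limit or range.

## Working session

There is one attempt and no reset: what is moved stays moved. The work goes in short steps, Python scripts to look and compute and a tool call to move; the robot and the scene stay as the last step left them, time stands still between calls to the robot, and variables do not carry over. Pictures are saved under pics/ and viewed, and the job is handed in when it is done.

Besides the shell and the picture viewer there is one more tool, called after "Call:" in YAML: its name, and indented under it one key for each argument. carry_out: Moves the arm, as the interface text tells. Its arguments: {"type":"object","properties":{"increments":{"type":"array","items":{"type":"array","items":{"type":"number"}}},"grip_force":{"type":"number"}},"required":["increments"]}

```bash
ls; mkdir -p pics
python3 - <<'E'
from rig import manip
import cv2,numpy as np
np.set_printoptions(suppress=True,precision=4)
print(manip.read_state(), manip.grip_depth)
for n in("scene","top"):
    im,d=manip.capture(n); cv2.imwrite(f"pics/{n}0.png",im); np.savez(f"pics/{n}0.npz",im=im,d=d)
    print(n,manip.camera_info(n))
E
```

```text
pics
{'t': 0.0, 'joint_pos': array([ 1.0344,  0.4352,  0.025 ,  1.5741, -0.0116,  1.134 , -0.0751]), 'qd': array([-0.0001,  0.0012,  0.0011, -0.0012,  0.0018,  0.0003, -0.0011]), 'effort': array([  0.0007, -67.0462,   1.025 , -31.6212,   0.0154,   0.0124,
         0.    ]), 'tool_pos': array([ 0.2624, -0.5667,  0.2305]), 'eef_rot': array([ 0.152 , -0.1523,  0.6911, -0.69  ]), 'ft_force': array([ 0.0808, -0.0317, -1.163 ]), 'ft_torque': array([-0.0294, -0.034 , -0.0001]), 'grip_width': 0.08526594701569606} 0.0187
scene {'fovy': 52.03343673310208, 'cx': 322.77802053334875, 'cy': 230.47983864854348, 'camera_from_world': array([[-0.8855,  0.4646,  0.0012,  0.5323],
       [ 0.3913,  0.7473, -0.5371, -0.1346],
       [-0.2504, -0.4752, -0.8435,  1.2567],
       [ 0.    ,  0.    ,  0.    ,  1.    ]])}
top {'fovy': 44.847716927695615, 'cx': 313.42157814611784, 'cy': 246.77957204165475, 'camera_from_world': array([[-0.0081, -0.9998,  0.0204, -0.062 ],
       [-0.986 ,  0.0046, -0.1664,  0.592 ],
       [ 0.1663, -0.0215, -0.9858,  1.0079],
       [ 0.    ,  0.    ,  0.    ,  1.    ]])}
```

View pics/scene0.png

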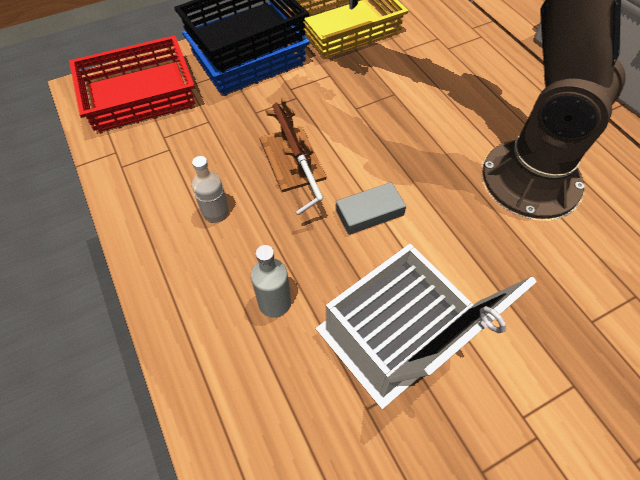

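View pics/top0.png

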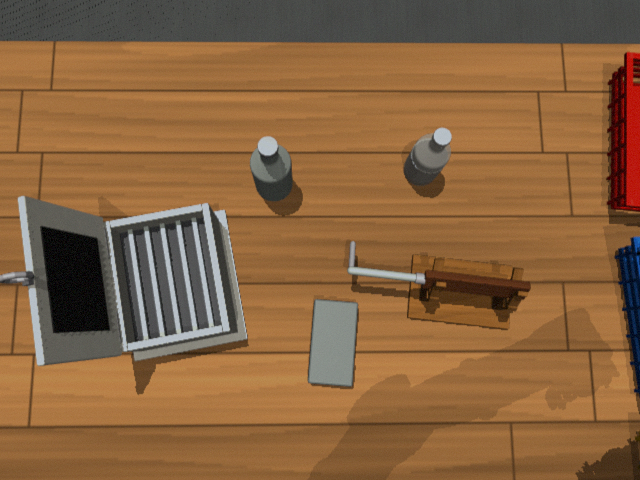

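The top view shows the robot at the bottom. The vent with its flap up is on the left (ring near pixel 15,280) and the gaff in its rest is on the right (shaft 352,272 to 425,279). The prong points up and slants down, towards world +x. Moves can only yaw about a vertical tool, so I plan to grip the round shaft and keep the 30° roll throughout. Next I'll measure.

```bash
cat > h.py <<'E'
import numpy as np,cv2
from rig import manip
np.set_printoptions(suppress=True,precision=4)
def cam(n):
    c=manip.camera_info(n); f=240/np.tan(np.radians(c['fovy']/2)); return f,c['cx'],c['cy'],np.array(c['camera_from_world'])
def cloud(n,d):
    f,cx,cy,T=cam(n); v,u=np.mgrid[0:480,0:640]
    P=np.stack([(u-cx)/f*d,(v-cy)/f*d,d],-1)
    R,t=T[:3,:3],T[:3,3]
    W=(P-t)@R   # R^T (P-t)
    W[d<=0]=np.nan
    return W
def ray(n,u,v):
    f,cx,cy,T=cam(n); R,t=T[:3,:3],T[:3,3]
    return -R.T@t, R.T@np.array([(u-cx)/f,(v-cy)/f,1])
def at_z(n,u,v,z):
    o,r=ray(n,u,v); return o+r*(z-o[2])/r[2]
def two(u1,v1,u2,v2): # scene, top
    o1,r1=ray('scene',u1,v1); o2,r2=ray('top',u2,v2)
    A=np.stack([r1,-r2],1); s=np.linalg.lstsq(A,o2-o1,rcond=None)[0]
    a=o1+s[0]*r1; b=o2+s[1]*r2; return (a+b)/2,np.linalg.norm(a-b)
def proj(n,p):
    f,cx,cy,T=cam(n); q=T[:3,:3]@np.asarray(p)+T[:3,3]; return np.array([f*q[0]/q[2]+cx,f*q[1]/q[2]+cy])
def quat_axes():
    from scipy.spatial.transform import Rotation as Ro
    s=manip.read_state(); q=s['eef_rot']; return s,Ro.from_quat(np.roll(q,-1)).as_matrix()
E
python3 - <<'E'
from h import *
for n in("scene","top"):
    z=np.load(f"pics/{n}0.npz"); W=cloud(n,z['d']); print(n,"valid",(z['d']>0).mean())
    for (u,v) in ([(240,140),(330,300),(150,330),(490,420)] if n=="scene" else [(200,100),(200,400),(400,200),(480,420)]): print((u,v),W[v,u])
W=cloud("top",np.load("pics/top0.npz")['d'])
for name,uv in dict(shaftA=(352,272),shaft=(380,274),shaftB=(420,278),handle=(475,284),ring=(15,280),flapTR=(26,202),tackle=(333,345)).items(): print(name,W[uv[1],uv[0]])
for n in("scene","top"):
    im=cv2.imread(f"pics/{n}0.png")
    c=im[120:230,250:340] if n=="scene" else im[225:335,330:540]
    c2=im[240:420,300:540] if n=="scene" else im[180:370,0:260]
    cv2.imwrite(f"pics/{n}_g.png",cv2.resize(c,None,fx=(6 if n=="scene" else 3.8),fy=(5.4 if n=='scene' else 3.8)) if 0 else cv2.resize(c,None,fx=3.8,fy=3.8,interpolation=cv2.INTER_CUBIC))
    cv2.imwrite(f"pics/{n}_v.png",cv2.resize(c2,None,fx=3,fy=3,interpolation=cv2.INTER_CUBIC))
E
```

```text
scene valid 0.9959147135416667
(240, 140) [ 0.6089 -0.4653 -0.0002]
(330, 300) [ 0.6152  0.061  -0.0001]
(150, 330) [ 0.9841 -0.0558 -0.0028]
(490, 420) [ 0.4617  0.423  -0.0006]
top valid 0.9959049479166666
(200, 100) [ 0.8966  0.1558 -0.0005]
(200, 400) [0.3186 0.1415 0.0014]
(400, 200) [ 0.6919 -0.236  -0.0023]
(480, 420) [ 0.2776 -0.3692 -0.0021]
shaftA [ 0.5377 -0.13    0.1092]
shaft [ 0.5342 -0.1781  0.1076]
shaftB [ 0.527  -0.2466  0.1069]
handle [ 0.5153 -0.338   0.1158]
ring [0.5026 0.3314 0.3274]
flapTR [0.6105 0.3307 0.3153]
tackle [ 0.4151 -0.0994  0.0432]
```

View pics/top_g.png

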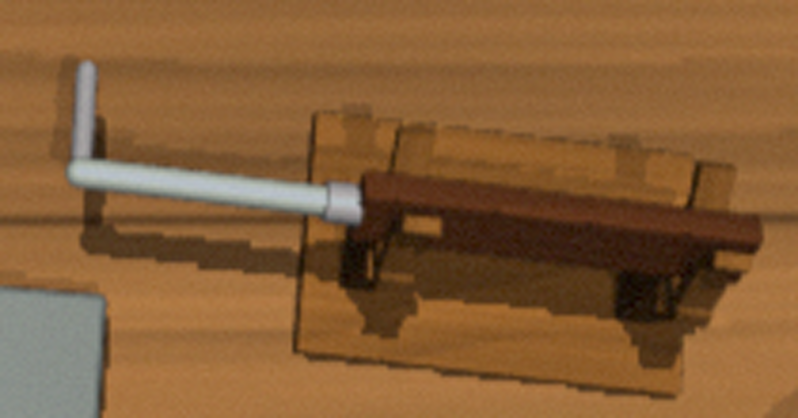

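View pics/scene_g.png

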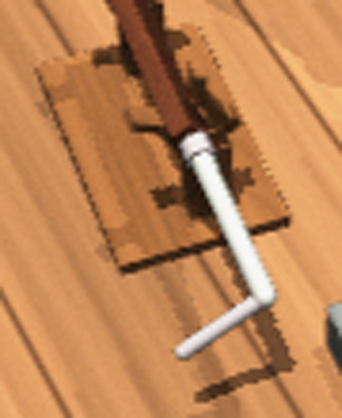

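View pics/scene_v.png

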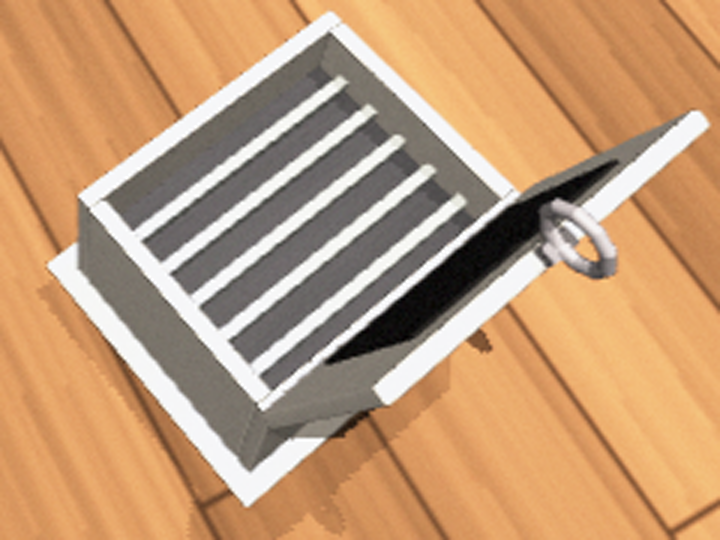

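View pics/top_v.png

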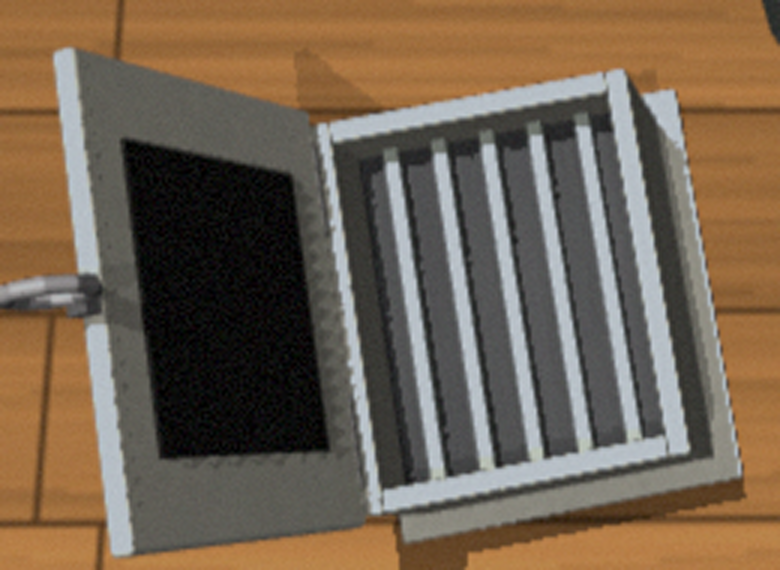

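The shaft is bright (top crop 75,172 to 325,203), with its prong to the upper left. The ring stands on the far end of the flap (scene crop 580,238). Next I'll fit positions and directions.

Run:
```python
from h import *
Zs=np.load("pics/scene0.npz");Zt=np.load("pics/top0.npz")
Ws=cloud("scene",Zs['d']);Wt=cloud("top",Zt['d'])
# shaft
for n,Z,W in(("top",Zt,Wt),("scene",Zs,Ws)):
    hsv=cv2.cvtColor(Z['im'],cv2.COLOR_BGR2HSV)
    m=(hsv[...,1]<70)&(hsv[...,2]>120)&(W[...,2]>.09)&(W[...,2]<.13)&(abs(W[...,0]-.53)<.03)&(W[...,1]>-.26)&(W[...,1]<-.11)
    P=W[m]; 
    a=np.polyfit(P[:,1],P[:,0],1); b=np.polyfit(P[:,1],P[:,2],1)
    print(n,m.sum(),"y",P[:,1].min(),P[:,1].max(),"x at -.2",np.polyval(a,-.2),"slope",a[0],"z at -.2",np.polyval(b,-.2),b[0])
    # prong
    m2=(hsv[...,1]<70)&(hsv[...,2]>90)&(W[...,2]>.05)&(W[...,2]<.11)&(W[...,0]>.545)&(W[...,0]<.62)&(W[...,1]>-.17)&(W[...,1]<-.10)
    P=W[m2]; print(" prong",len(P),P.mean(0) if len(P) else '', P[P[:,0].argmax()] if len(P) else '')
    # handle top
    m3=(W[...,2]>.09)&(W[...,2]<.14)&(W[...,1]<-.265)&(W[...,1]>-.46)&(abs(W[...,0]-.51)<.05)&(hsv[...,2]<110)
    P=W[m3];print(" handle y",P[:,1].min(),P[:,1].max(),"zmax",np.percentile(P[:,2],98))
    # fork top
# vent: flap edge & ring
    m=(W[...,2]>.25)&(W[...,2]<.36)&(W[...,1]>.2)&(W[...,1]<.5)&(W[...,0]>.3)&(W[...,0]<.75)
    P=W[m]; 
    top=P[P[:,2]>P[:,2].max()-.006]; print(" ring top",P[:,2].max(),top.mean(0))
    q=(W[...,2]>.29)&m; 
    Q=W[m&(abs(W[...,0]-.5)>.05)&(W[...,2]>.26)]
    c,_,_,_=np.linalg.lstsq(np.c_[Q[:,0],Q[:,2],np.ones(len(Q))],Q[:,1],rcond=None); print(" flap plane y=ax+bz+c",c,len(Q),"x range",Q[:,0].min(),Q[:,0].max(),'zmax',Q[:,2].max())
    m=(W[...,2]>.122)&(W[...,2]<.136)&(W[...,1]>.0)&(W[...,1]<.3)&(W[...,0]>.3)&(W[...,0]<.75)&(hsv[...,1]<60)&(hsv[...,2]>120)
    pts=W[m][:,:2].astype(np.float32); r=cv2.minAreaRect(pts); print(" box rim",m.sum(),r, np.median(W[m][:,2]))
    for nm,(lx,ly) in dict(flask=(.74,-.26),bot=(.7,.03)).items():
        pass
    m=(W[...,2]>.03)&(W[...,2]<.05)&(abs(W[...,0]-.41)<.12)&(abs(W[...,1]+.1)<.12)&(hsv[...,1]<60)
    print(" tackle",cv2.minAreaRect(W[m][:,:2].astype(np.float32)))
    m=(W[...,2]>.05)&(W[...,2]<.25)&(W[...,0]>.6)&(W[...,1]<.15)
    k,lab,st,ce=cv2.connectedComponentsWithStats(m.astype(np.uint8))
    for i in range(1,k):
        if st[i,4]>100: P=W[lab==i]; print(" tall",st[i,4],P.min(0),P.max(0))
```

```text
top 587 y -0.25366339052676257 -0.12342913880195878 x at -.2 0.5336028779601408 slope 0.14242129780939378 z at -.2 0.10792820930861709 -0.02493362146482491
 prong 154 [ 0.5688 -0.133   0.0916] [ 0.598  -0.1343  0.0725]
 handle y -0.43176935859063326 -0.26500699187439186 zmax 0.1235448554086601
 ring top 0.3599232822854159 [0.505  0.3228 0.3574]
 flap plane y=ax+bz+c [0.186  0.3721 0.1042] 3280 x range 0.3924094843959956 0.6234344955320191 zmax 0.31887676796811204
 box rim 2801 ((0.558372974395752, 0.142695814371109), (0.2570702135562897, 0.261117160320282), 10.598506927490234) 0.1286307682048029
 tackle ((0.42065978050231934, -0.0995217114686966), (0.07985155284404755, 0.14903488755226135), 84.81026458740234)
 tall 1627 [ 0.6586 -0.6987  0.05  ] [ 0.9594 -0.6293  0.0884]
 tall 1622 [ 0.7174 -0.3062  0.05  ] [ 0.7846 -0.2418  0.1929]
 tall 1885 [ 0.6883 -0.0267  0.0501] [0.7559 0.0434 0.2235]
 tall 865 [0.6001 0.104  0.0504] [0.6554 0.15   0.1328]
scene 313 y -0.254531409258401 -0.12074573506023743 x at -.2 0.5357828423857611 slope 0.14620004985400917 z at -.2 0.10903303214883892 -0.0
[... 189 characters left out ...]
.5071 0.3275 0.3574]
 flap plane y=ax+bz+c [0.1923 0.4093 0.0916] 1310 x range 0.39301946260889986 0.6247053420175893 zmax 0.32044021948845614
 box rim 2070 ((0.5789894461631775, 0.14159691333770752), (0.29733017086982727, 0.2673293352127075), 10.363085746765137) 0.129906206825591
 tackle ((0.4234177768230438, -0.09704490005970001), (0.08184000104665756, 0.1491500586271286), 84.93804931640625)
 tall 570 [ 0.6    -0.8666  0.0704] [ 0.6208 -0.6349  0.1712]
 tall 2778 [ 0.6405 -0.8914  0.05  ] [ 0.9607 -0.6227  0.0888]
 tall 1276 [ 0.7207 -0.2953  0.0501] [ 0.7866 -0.2395  0.1934]
 tall 1785 [ 0.6911 -0.0203  0.05  ] [0.7621 0.048  0.2238]
 tall 769 [0.6    0.1058 0.0503] [0.6571 0.15   0.1341]
```

Measurements so far:
- **Gaff:** heading 81.8°, shaft centre about z 0.102, prong base near (0.545, -0.131).
- **Ring:** centre near (0.505, 0.323, 0.337), hole axis heading about 10.7°.

I'll grip the shaft at gaff x≈122, which is (0.531, -0.223). First I turn the jaw.

Call:
carry_out:
  increments:
    - [-1, 0, 0, 0, -0.166]
    - [-1, 0, 0, 0, -0.166]
    - [-1, 0, 0, 0, -0.166]
    - [-1, 0, 0, 0, -0.166]
    - [-1, 0, 0, 0, -0.166]
    - [-1, 0, 0, 0, -0.165]
    - [-1, 0, 0, 0, 0]
    - [-1, 0, 0, 0, 0]
  grip_force: 100

```text
t: 1.1
tool_pos: [0.2612, -0.5647, 0.2269]
eef_rot: [0.471, -0.47, 0.531, -0.525]
ft_force: [0.4, -0.2, -0.2]
grip_width: 0.0854
```

```bash
cat >> h.py <<'E'
def togo(target,heading=None):
    s,R=quat_axes(); p=s['tool_pos']; 
    h=np.degrees(np.arctan2(R[1,2],R[0,2]))
    print("t",round(s['t'],2),"tcp",p,"jaw heading",round(h,2),"tool y",R[:,1],"w",round(s['grip_width'],4),"F",s['ft_force'])
    d=np.array(target)-p; print("d world",d,"d tool",R.T@d)
    if heading is not None: print("turn about tool y needed",-np.radians((heading-h+90)%180-90))
E
python3 -c "
from h import *
togo([.531,-.223,.2],-8.2);print(manip.read_state()['joint_pos'])"
```

```text
t 1.1 tcp [ 0.2612 -0.5647  0.2269] jaw heading -6.61 tool y [-0.0044  0.0077 -1.    ] w 0.0854 F [ 0.3968 -0.1734 -0.2122]
d world [ 0.2698  0.3417 -0.0269] d tool [-0.3703  0.0283  0.2288]
turn about tool y needed 0.02773610888196273
[ 1.19    0.4511 -0.2026  1.5635  0.0959  1.1458  0.8513]
```

Call:
carry_out:
  increments:
    - [-1, -0.05, 0, 0.031, 0.014]
    - [-1, -0.05, 0, 0.031, 0.014]
    - [-1, -0.05, 0, 0.031, 0]
    - [-1, -0.05, 0, 0.031, 0]
    - [-1, -0.05, 0, 0.031, 0]
    - [-1, -0.05, 0, 0.031, 0]
    - [-1, -0.05, 0, 0.031, 0]
    - [-1, 0, 0, 0, 0]

```text
t: 2.1
tool_pos: [0.5356, -0.2418, 0.2272]
eef_rot: [0.456, -0.454, 0.544, -0.539]
ft_force: [0.0, -0.9, -0.3]
grip_width: 0.0857
```

```bash
python3 -c "
from h import *
togo([.531,-.223,.2],-8.2);print(manip.read_state()['joint_pos'])"
```

```text
t 2.1 tcp [ 0.5356 -0.2418  0.2272] jaw heading -9.92 tool y [-0.0033  0.0072 -1.    ] w 0.0857 F [ 0.0049 -0.9102 -0.3102]
d world [-0.0046  0.0188 -0.0272] d tool [-0.0176  0.0274 -0.0077]
turn about tool y needed -0.030099280484511545
[ 0.5674  0.4058 -0.3217  1.6461  0.1325  1.117   0.0381]
```

Call:
carry_out:
  increments:
    - [-1, -0.009, 0.01, -0.004, -0.015]
    - [-1, -0.009, 0.02, -0.004, -0.015]
    - [-1, 0, 0.02, 0, 0]
    - [-1, 0, 0.02, 0, 0]
    - [-1, 0, 0.01, 0, 0]
    - [-1, 0, 0, 0, 0]
    - [-1, 0, 0, 0, 0]
    - [-1, 0, 0, 0, 0]

```text
t: 3.1
tool_pos: [0.5252, -0.2248, 0.1436]
eef_rot: [0.46, -0.46, 0.54, -0.534]
ft_force: [0.0, 0.2, 0.5]
grip_width: 0.0855
```

```bash
python3 -c "
from h import *
togo([.531,-.223,.083],-8.2);print(manip.read_state()['joint_pos'])
for n in ('top','scene'):
    im,d=manip.capture(n); im=im[200:330,320:540] if n=='top' else im[60:260,200:440]
    cv2.imwrite('pics/pre_%s.png'%n,cv2.resize(im,None,fx=3,fy=3))
"
```

```text
t 3.1 tcp [ 0.5252 -0.2248  0.1436] jaw heading -8.88 tool y [-0.0056  0.0057 -1.    ] w 0.0855 F [0.0481 0.2188 0.4577]
d world [ 0.0058  0.0018 -0.0606] d tool [-0.0024  0.0605  0.0058]
turn about tool y needed -0.011814949995204244
[ 0.5439  0.4643 -0.3193  1.7849  0.1716  0.9268 -0.0032]
```

View pics/pre_scene.png

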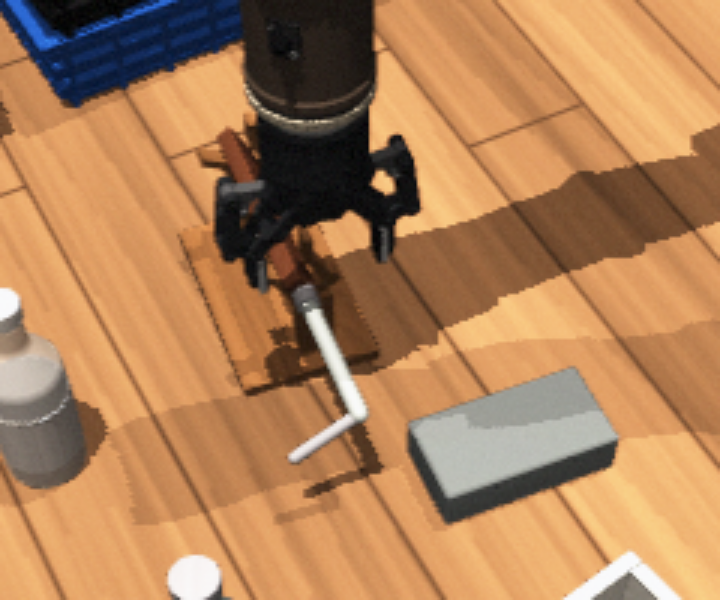

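The fingers straddle the shaft, just hookward of the ferrule. Descending.

Call:
carry_out:
  increments:
    - [-1, -0.002, 0.015, 0.005, -0.01]
    - [-1, 0, 0.015, 0.001, 0]
    - [-1, 0, 0.015, 0, 0]
    - [-1, 0, 0.01, 0, 0]
    - [-1, 0, 0.003, 0, 0]
    - [-1, 0, 0, 0, 0]
    - [-1, 0, 0, 0, 0]
    - [-1, 0, 0, 0, 0]

```text
t: 4.2
tool_pos: [0.5318, -0.223, 0.0812]
eef_rot: [0.463, -0.463, 0.537, -0.532]
ft_force: [-0.2, -0.1, 1.3]
grip_width: 0.0853
```

```bash
python3 -c "
from h import *
togo([.531,-.223,.083],-8.2)"
```

```text
t 4.2 tcp [ 0.5318 -0.223   0.0812] jaw heading -8.23 tool y [-0.0056  0.0059 -1.    ] w 0.0853 F [-0.2308 -0.137   1.2811]
d world [-0.0008  0.      0.0018] d tool [ 0.0001 -0.0018 -0.0008]
turn about tool y needed -0.0006018487014263312
```

Position is very close to target. Closing.

Call:
carry_out:
  increments:
    - [1, 0, 0, 0, 0]
    - [1, 0, 0, 0, 0]
    - [1, 0, 0, 0, 0]
    - [1, 0, 0, 0, 0]
    - [1, 0, 0, 0, 0]
    - [1, 0, 0, 0, 0]
    - [1, 0, 0, 0, 0]
    - [1, 0, 0, 0, 0]
  grip_force: 110

```text
t: 5.2
tool_pos: [0.532, -0.2231, 0.082]
eef_rot: [0.463, -0.463, 0.537, -0.532]
ft_force: [-1.0, -0.0, 0.6]
grip_width: 0.0111
```

```bash
python3 -c "
from h import *
togo([.531,-.223,.083],-8.2)
for n in ('top','scene'):
    im,d=manip.capture(n); np.savez('pics/gr_%s.npz'%n,im=im,d=d); im=im[200:330,320:540] if n=='top' else im[60:260,200:440]
    cv2.imwrite('pics/gr_%s.png'%n,cv2.resize(im,None,fx=3,fy=3))
"
```

```text
t 5.2 tcp [ 0.532  -0.2231  0.082 ] jaw heading -8.23 tool y [-0.0047  0.0054 -1.    ] w 0.0111 F [-1.019  -0.0471  0.6317]
d world [-0.001   0.0001  0.001 ] d tool [ 0.    -0.001 -0.001]
turn about tool y needed -0.0005959157349832045
```

View pics/gr_scene.png

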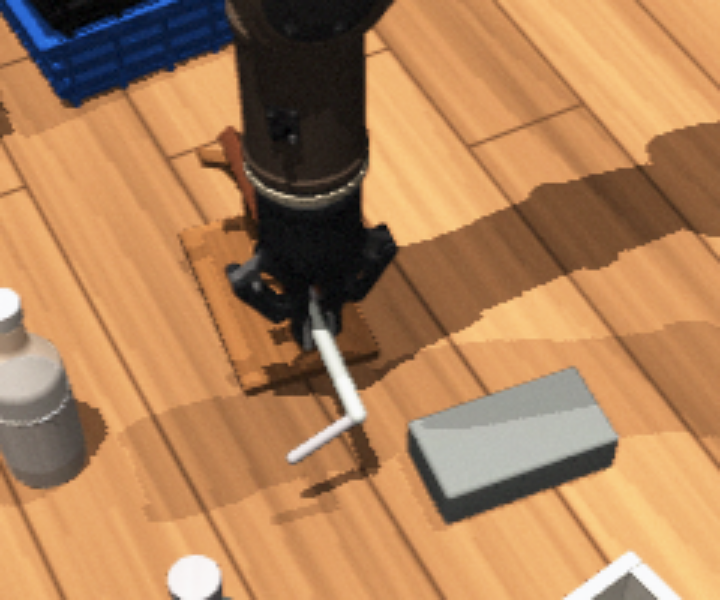

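The gripper holds the shaft; the stowed TCP is (0.532, -0.223, 0.082) with jaw heading -8.2°. I'll lift along the slant.

Call:
carry_out:
  increments:
    - [1, 0, -0.005, 0.002, 0]
    - [1, 0, -0.01, 0.005, 0]
    - [1, 0, -0.01, 0.006, 0]
    - [1, 0, -0.01, 0.006, 0]
    - [1, 0, -0.01, 0.006, 0]
    - [1, 0, -0.01, 0.006, 0]
    - [1, 0, -0.01, 0.006, 0]
    - [1, 0, 0, 0, 0]

```text
t: 6.3
tool_pos: [0.5719, -0.2289, 0.1515]
eef_rot: [0.463, -0.463, 0.537, -0.532]
ft_force: [-0.0, 0.0, -3.3]
grip_width: 0.0111
```

```bash
python3 -c "
from h import *
togo([.531,-.223,.083],-8.2)
im,d=manip.capture('scene'); cv2.imwrite('pics/l1.png',cv2.resize(im[60:260,200:440],None,fx=3,fy=3))
im,d=manip.capture('top'); cv2.imwrite('pics/l1t.png',cv2.resize(im[200:330,320:540],None,fx=3,fy=3))
"
```

```text
t 6.3 tcp [ 0.5719 -0.2289  0.1515] jaw heading -8.24 tool y [-0.0045  0.0061 -1.    ] w 0.0111 F [-0.0317  0.0463 -3.2667]
d world [-0.0409  0.0059 -0.0685] d tool [ 0.0004  0.0687 -0.0409]
turn about tool y needed -0.0006449358612975432
```

View pics/l1.png

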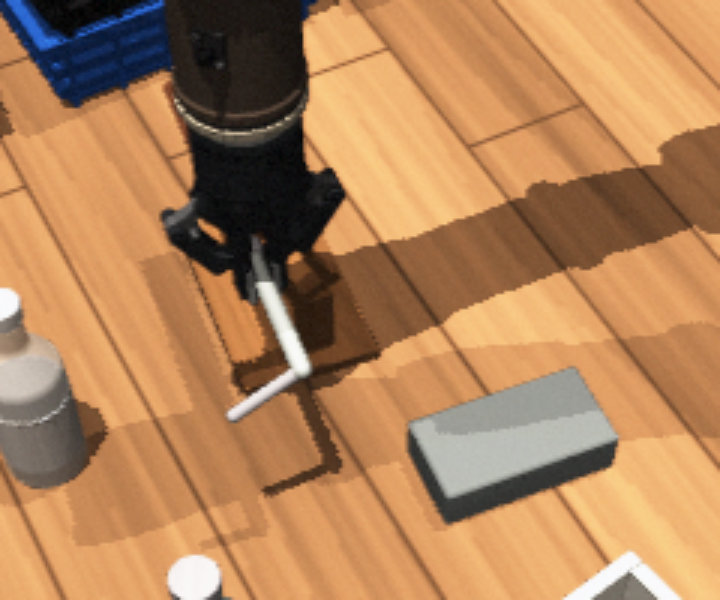

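View pics/l1t.png

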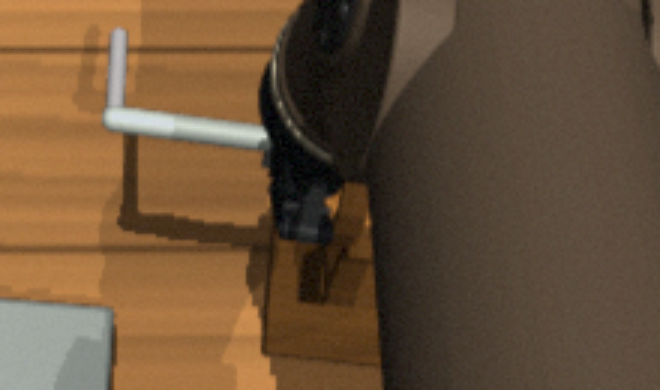

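Out of the slots with the roll kept. Raising before the transfer.

Call:
carry_out:
  increments:
    - [1, 0, -0.02, 0.01, 0]
    - [1, 0, -0.03, 0, 0]
    - [1, 0, -0.035, 0, 0]
    - [1, 0, -0.035, 0, 0]
    - [1, 0, -0.035, 0, 0]
    - [1, 0, -0.035, 0, 0]
    - [1, 0, -0.03, 0, 0]
    - [1, 0, 0, 0, 0]

```text
t: 7.4
tool_pos: [0.5782, -0.2314, 0.3704]
eef_rot: [0.46, -0.465, 0.542, -0.527]
ft_force: [-0.6, 0.2, -4.1]
grip_width: 0.0111
```

```bash
python3 -c "
from h import *
togo([.446,.217,.363],10.7);print(manip.read_state()['joint_pos'])
for n in ('scene','top'):
    im,d=manip.capture(n); np.savez('pics/l2%s.npz'%n,im=im,d=d);cv2.imwrite('pics/l2%s.png'%n,im)
"
```

```text
t 7.4 tcp [ 0.5782 -0.2314  0.3704] jaw heading -8.27 tool y [-0.0196  0.0103 -0.9998] w 0.0111 F [-0.6322  0.1946 -4.0895]
d world [-0.1322  0.4484 -0.0074] d tool [-0.4246  0.0146 -0.1952]
turn about tool y needed -0.33117138471803864
[ 0.5047  0.3988 -0.3199  1.3032  0.1169  1.48    0.0507]
```

View pics/l2scene.png

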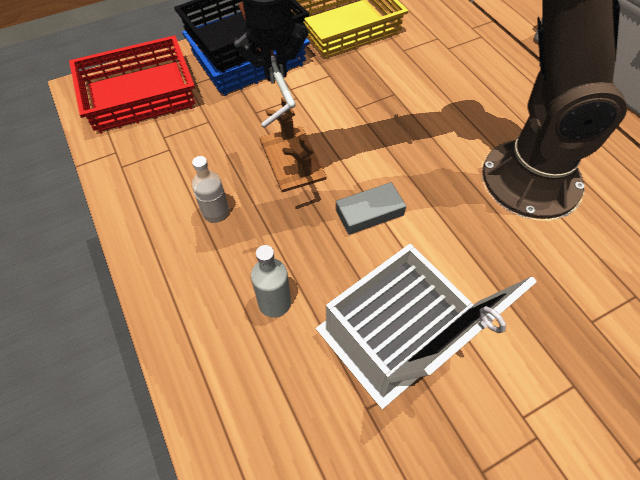

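View pics/l2top.png

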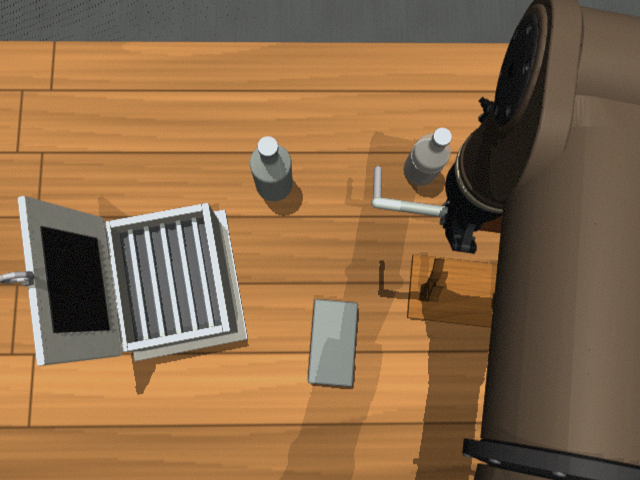

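The gaff is free with its prong still at the same slant (scene 293,104 to 264,124; top 376,202 to 378,169). I'll measure the prong relative to the TCP.

```bash
cat >> h.py <<'E'
def prong(n,im,d,lo,hi,cyl=.003):
    W=cloud(n,d); hsv=cv2.cvtColor(im,cv2.COLOR_BGR2HSV)
    m=(hsv[...,1]<80)&(hsv[...,2]>90)&np.all((W>lo)&(W<hi),-1)
    return W[m],m
E
python3 -c "
from h import *
print('2view base',two(293,105,376.5,203),'tip',two(264,124,378,169))
for n in ('scene','top'):
    Z=np.load('pics/l2%s.npz'%n)
    P,m=prong(n,Z['im'],Z['d'],np.array([.55,-.2,.30]),np.array([.68,-.1,.43]))
    v,u=np.nonzero(m); print(n,len(P))
    Pr=P[P[:,0]>.605]; print(' prong mean',Pr.mean(0),'tip',Pr[Pr[:,0].argmax()]); 
    a=np.polyfit(Pr[:,0],Pr[:,1],1);b=np.polyfit(Pr[:,0],Pr[:,2],1);print(' dy/dx',a[0],'dz/dx',b[0])
    Sh=P[P[:,0]<.598]; c=np.polyfit(Sh[:,1],Sh[:,0],1); e=np.polyfit(Sh[:,1],Sh[:,2],1); print(' shaft',Sh[:,1].min(),Sh[:,1].max(),'dx/dy',c[0],'dz/dy',e[0],'x,z at -.16',np.polyval(c,-.16),np.polyval(e,-.16))
"
```

```text
2view base (array([ 0.5885, -0.1369,  0.39  ]), np.float64(0.0017442354849677322)) tip (array([ 0.6417, -0.1443,  0.3624]), np.float64(7.798141822979216e-05))
scene 390
 prong mean [ 0.6263 -0.1384  0.3778] tip [ 0.6477 -0.139   0.3652]
 dy/dx -0.11976528837949037 dz/dx -0.5779981054683292
 shaft -0.1993143947014085 -0.1291994840673701 dx/dy 0.13396798967146126 dz/dy -0.0026858985710699933 x,z at -.16 0.5897169578414468 0.3985224538099559
top 822
 prong mean [ 0.6249 -0.141   0.375 ] tip [ 0.6454 -0.143   0.3635]
 dy/dx -0.12649673173955306 dz/dx -0.5804538568844576
 shaft -0.19954003926327202 -0.13122030720939318 dx/dy 0.13850746000552958 dz/dy 0.009287176189727216 x,z at -.16 0.5860732917561281 0.3951592287349835
```

```bash
python3 -c "
from h import *
Z=np.load('pics/scene0.npz'); W=cloud('scene',Z['d'])
m=(W[...,2]>.318)&(W[...,1]>.27)&(W[...,1]<.4)&(abs(W[...,0]-.505)<.03); P=W[m]; print(m.sum(),P.min(0),P.max(0))
v,u=np.nonzero(m); print(u.min(),u.max(),v.min(),v.max())
for z in(.33,.335,.34): print(at_z('scene',493.2,319.2,z))
Zt=np.load('pics/top0.npz'); W=cloud('top',Zt['d'])
m=(W[...,2]>.318)&(W[...,1]>.27)&(W[...,1]<.4)&(abs(W[...,0]-.505)<.03); P2=W[m]; print(m.sum(),P2.min(0),P2.max(0))
P=np.vstack([P,P2])
# circle fit in vertical plane with normal heading 10.7
n=np.array([.9826,.1857,0]);e=np.array([-.1857,.9826,0])
from scipy.optimize import least_squares
def res(c):
    D=P-c; a=D@n; r=np.hypot(D@e,D[:,2]); return np.hypot(a,r-.0175)-.004
s=least_squares(res,[.505,.323,.337],loss='soft_l1',f_scale=.002); print(s.x,np.std(res(s.x)),np.median(np.abs(res(s.x))))
"
```

```text
436 [0.4756 0.3049 0.3181] [0.5339 0.3474 0.3633]
470 505 306 332
[0.4984 0.3251 0.33  ]
[0.501 0.326 0.335]
[0.5036 0.327  0.34  ]
384 [0.477  0.3031 0.318 ] [0.5153 0.3438 0.3615]
[0.5055 0.3258 0.3396] 0.002651039512008971 0.000708772124979967
```

The prong slope matches 30°. The refined ring centre is (0.5045, 0.3255, 0.3385), so the inserted TCP is (0.4975, 0.2285, 0.334) and the pre-insert TCP is (0.4465, 0.219, 0.364).

Call:
carry_out:
  increments:
    - [1, 0, 0, -0.025, -0.083]
    - [1, 0, 0, -0.03, -0.083]
    - [1, 0, 0, -0.03, -0.083]
    - [1, 0, 0, -0.03, -0.083]
    - [1, 0, 0, -0.02, 0]
    - [1, 0, 0, 0, 0]
    - [1, 0, 0, 0, 0]
    - [1, 0, 0, 0, 0]

```text
t: 8.5
tool_pos: [0.4335, -0.232, 0.3559]
eef_rot: [-0.542, 0.552, -0.465, 0.43]
ft_force: [0.5, 0.2, -2.8]
grip_width: 0.0112
```

```bash
python3 -c "
from h import *
togo([.4465,.219,.364],10.7)"
```

```text
t 8.5 tcp [ 0.4335 -0.232   0.3559] jaw heading 11.44 tool y [-0.0466  0.0211 -0.9987] w 0.0112 F [ 0.5078  0.196  -2.7621]
d world [0.013  0.451  0.0081] d tool [-0.4396  0.0008  0.1018]
turn about tool y needed 0.012983486258583282
```

Call:
carry_out:
  increments:
    - [1, -0.03, -0.003, 0.008, 0.012]
    - [1, -0.045, -0.003, 0.01, 0]
    - [1, -0.045, -0.003, 0.01, 0]
    - [1, -0.045, -0.003, 0.01, 0]
    - [1, -0.045, -0.003, 0.01, 0]
    - [1, -0.045, -0.003, 0.01, 0]
    - [1, -0.03, 0, 0.007, 0]
    - [1, 0, 0, 0, 0]

```text
t: 9.5
tool_pos: [0.4488, 0.0723, 0.3784]
eef_rot: [-0.542, 0.549, -0.468, 0.431]
ft_force: [0.1, -0.2, -2.5]
grip_width: 0.0113
```

```bash
python3 -c "
from h import *
togo([.4465,.219,.364],10.7)"
```

```text
t 9.5 tcp [0.4488 0.0723 0.3784] jaw heading 11.02 tool y [-0.0466  0.0261 -0.9986] w 0.0113 F [ 0.1295 -0.1542 -2.4504]
d world [-0.0023  0.1467 -0.0144] d tool [-0.1439  0.0184  0.0264]
turn about tool y needed 0.005547831765136591
```

Call:
carry_out:
  increments:
    - [1, -0.02, 0.003, 0.003, 0.005]
    - [1, -0.03, 0.003, 0.005, 0]
    - [1, -0.03, 0.003, 0.005, 0]
    - [1, -0.03, 0.002, 0.005, 0]
    - [1, -0.02, 0.002, 0.004, 0]
    - [1, -0.008, 0, 0.001, 0]
    - [1, 0, 0, 0, 0]
    - [1, 0, 0, 0, 0]

```text
t: 10.5
tool_pos: [0.4496, 0.2109, 0.3669]
eef_rot: [-0.539, 0.547, -0.472, 0.435]
ft_force: [0.2, -0.4, -2.8]
grip_width: 0.0108
```

```bash
python3 -c "
from h import *
togo([.4465,.219,.364],10.7)
for n in ('scene','top'):
    im,d=manip.capture(n); np.savez('pics/p1%s.npz'%n,im=im,d=d);cv2.imwrite('pics/p1%s.png'%n,im)
"
```

```text
t 10.5 tcp [0.4496 0.2109 0.3669] jaw heading 10.3 tool y [-0.0474  0.0248 -0.9986] w 0.0108 F [ 0.1577 -0.432  -2.8437]
d world [-0.0031  0.0081 -0.0029] d tool [-0.0084  0.0032 -0.0015]
turn about tool y needed -0.006938991054905538
```

View pics/p1scene.png

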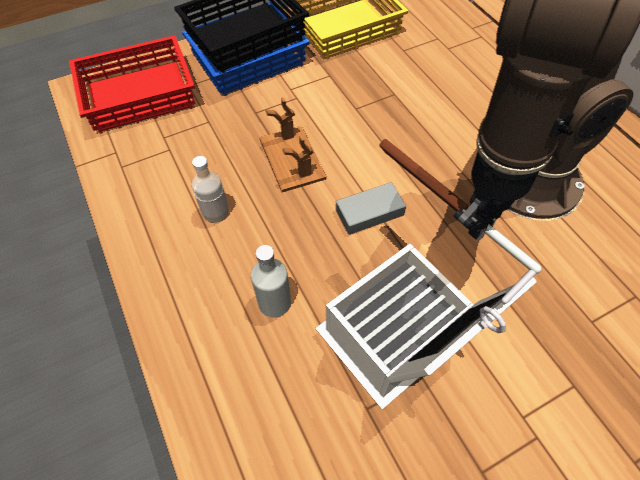

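View pics/p1top.png

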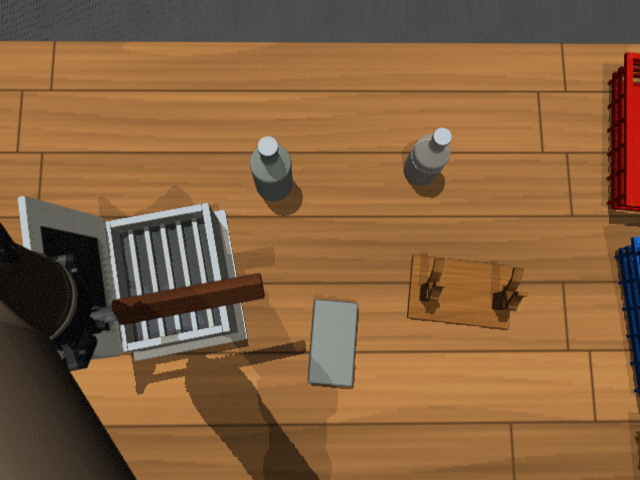

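The scene view shows the prong (538,267 to 505,303) pointing at the ring (493,319). I'll measure the remaining offset.

```bash
cat > pr.py <<'E'
from h import *
import sys
def meas(im,d,name=None):
    s,R=quat_axes(); tcp=s['tool_pos']; h=np.arctan2(R[1,2],R[0,2])
    e1=np.array([np.cos(h),np.sin(h),0]);e2=np.array([-np.sin(h),np.cos(h),0])
    # expected hook by rigid offset in tool frame (measured at tilt small)
    off=np.array([-.0941,-.0045,.0247])+0
    off_t=R0.T@np.array([.038,.0895,.0045]); hook=tcp+R@off_t; pd=R@(R0.T@np.array([.857,-.124,-.5]))
    return hook,pd
from scipy.spatial.transform import Rotation as Ro
R0=Ro.from_quat([-.465,.542,-.527,.460]).as_matrix()
if __name__=='__main__':
    hook,pd=meas(None,None); ring=np.array([.5045,.3255,.3385])
    print('rigid: hook',hook,'prong dir',pd,'tip',hook+.03*pd,'base',hook-.03*pd)
    d=ring-hook; print('hook->ring',d,'along prong',d@pd,'perp',d-(d@pd)*pd)
    s,R=quat_axes(); print('perp tool',R.T@(d-(d@pd)*pd),'prong tool',R.T@pd)
    print('proj tip',proj('scene',hook+.03*pd),'base',proj('scene',hook-.03*pd),'ring',proj('scene',ring))
E
python3 pr.py; python3 -c "
from h import *
Z=np.load('pics/p1scene.npz');im=Z['im'][230:350,420:560];cv2.imwrite('pics/p1z.png',cv2.resize(im,None,fx=5,fy=5,interpolation=cv2.INTER_CUBIC))
W=cloud('scene',Z['d'])
for u,v in [(522,284),(515,292),(508,300),(530,276),(520,254),(500,239)]: print(u,v,W[v,u])
"
```

```text
rigid: hook [0.4574 0.3078 0.3732] prong dir [ 0.8391  0.1647 -0.5183] tip [0.4825 0.3128 0.3577] base [0.4322 0.3029 0.3888]
hook->ring [ 0.0471  0.0177 -0.0347] along prong 0.06046468710273192 perp [-0.0036  0.0077 -0.0034]
perp tool [-0.0081  0.0038 -0.002 ] prong tool [0.0038 0.482  0.8761]
proj tip [502.5888 299.2294] base [534.0518 268.3178] ring [491.7147 319.0024]
522 284 [0.4587 0.3125 0.3825]
515 292 [0.4696 0.3156 0.3736]
508 300 [0.4811 0.3189 0.3655]
530 276 [0.4464 0.31   0.3909]
520 254 [0.4414 0.2791 0.3991]
500 239 [0.4487 0.2462 0.3965]
```

View pics/p1z.png

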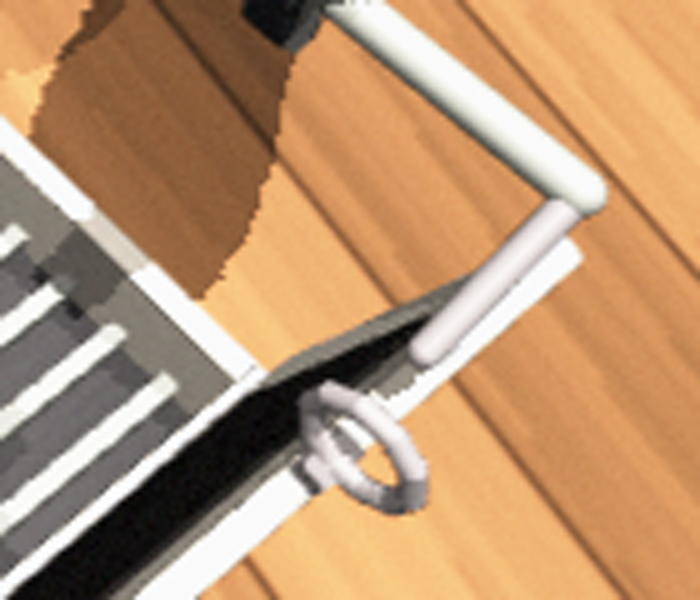

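The prong axis passes about 3 mm from the ring centre, with roughly 62 mm still to go along the prong. Inserting the first part.

Call:
carry_out:
  increments:
    - [1, -0.001, 0.005, 0.006, 0]
    - [1, 0, 0.006, 0.008, 0]
    - [1, 0, 0.005, 0.008, 0]
    - [1, 0, 0.004, 0.006, 0]
    - [1, 0, 0.003, 0.004, 0]
    - [1, 0, 0, 0, 0]
    - [1, 0, 0, 0, 0]
    - [1, 0, 0, 0, 0]

```text
t: 11.6
tool_pos: [0.4824, 0.2176, 0.3406]
eef_rot: [-0.538, 0.546, -0.472, 0.435]
ft_force: [0.5, -2.0, 0.4]
grip_width: 0.011
```

```bash
python3 -c "
from h import *
togo([.4975,.2285,.334],10.7)
im,d=manip.capture('scene'); np.savez('pics/p2scene.npz',im=im,d=d)
cv2.imwrite('pics/p2z.png',cv2.resize(im[230:350,420:560],None,fx=5,fy=5,interpolation=cv2.INTER_CUBIC))
W=cloud('scene',d)
"; python3 pr.py
```

```text
t 11.6 tcp [0.4824 0.2176 0.3406] jaw heading 10.18 tool y [-0.0476  0.0246 -0.9986] w 0.011 F [ 0.5427 -2.031   0.4441]
d world [ 0.0151  0.0109 -0.0066] d tool [-0.0078  0.0061  0.017 ]
turn about tool y needed -0.008995752571498837
rigid: hook [0.4904 0.3145 0.3469] prong dir [ 0.8392  0.163  -0.5186] tip [0.5155 0.3194 0.3313] base [0.4652 0.3096 0.3624]
hook->ring [ 0.0141  0.011  -0.0084] along prong 0.018010898753175925 perp [-0.001   0.0081  0.0009]
perp tool [-0.0082 -0.0007  0.0004] prong tool [0.0038 0.482  0.8761]
proj tip [481.2874 320.7452] base [512.033  290.6495] ring [491.7147 319.0024]
```

View pics/p2z.png

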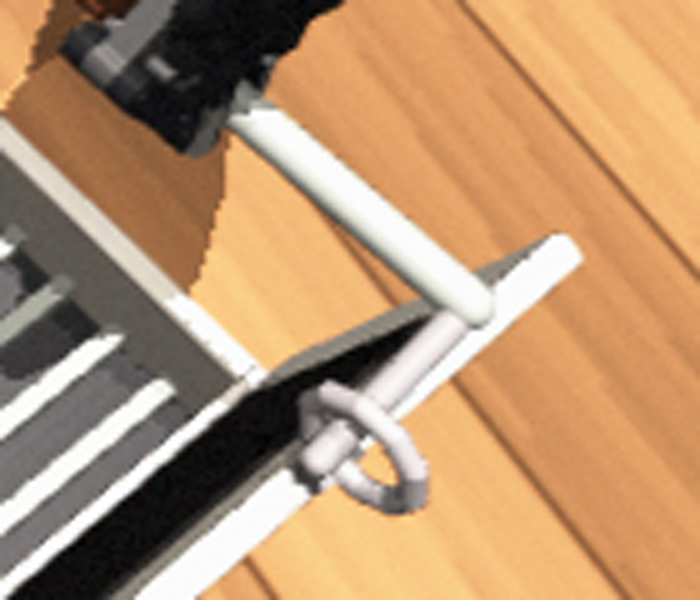

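The prong is already through the ring (tip at 315,470 in the crop), but it rests lightly on the bar nearest the flap. I'll shift up and +y a little, then go deeper.

Call:
carry_out:
  increments:
    - [1, -0.003, -0.004, 0, 0]
    - [1, -0.002, -0.002, 0, 0]
    - [1, 0, 0, 0, 0]
    - [1, 0, 0.004, 0.006, 0]
    - [1, 0, 0.003, 0.006, 0]
    - [1, 0, 0.002, 0.003, 0]
    - [1, 0, 0, 0, 0]
    - [1, 0, 0, 0, 0]

```text
t: 12.65
tool_pos: [0.4968, 0.2259, 0.3367]
eef_rot: [-0.538, 0.546, -0.472, 0.435]
ft_force: [-1.4, 4.9, -1.8]
grip_width: 0.0111
```

```bash
python3 -c "
from h import *
togo([.4975,.2285,.334],10.7)
im,d=manip.capture('scene'); np.savez('pics/p3scene.npz',im=im,d=d)
cv2.imwrite('pics/p3z.png',cv2.resize(im[230:350,420:560],None,fx=5,fy=5,interpolation=cv2.INTER_CUBIC))
"; python3 pr.py
```

```text
t 12.65 tcp [0.4968 0.2259 0.3367] jaw heading 10.2 tool y [-0.0483  0.0244 -0.9985] w 0.0111 F [-1.4234  4.8808 -1.8293]
d world [ 0.0007  0.0026 -0.0027] d tool [-0.0024  0.0027  0.0013]
turn about tool y needed -0.008669674774150427
rigid: hook [0.5048 0.3226 0.3429] prong dir [ 0.8389  0.1631 -0.5192] tip [0.5299 0.3275 0.3273] base [0.4796 0.3177 0.3584]
hook->ring [-0.0003  0.0029 -0.0044] along prong 0.0025258447969600975 perp [-0.0024  0.0025 -0.0031]
perp tool [-0.0027  0.0032 -0.0018] prong tool [0.0038 0.482  0.8761]
proj tip [475.8657 331.1401] base [506.7176 300.9966] ring [491.7147 319.0024]
```

View pics/p3z.png

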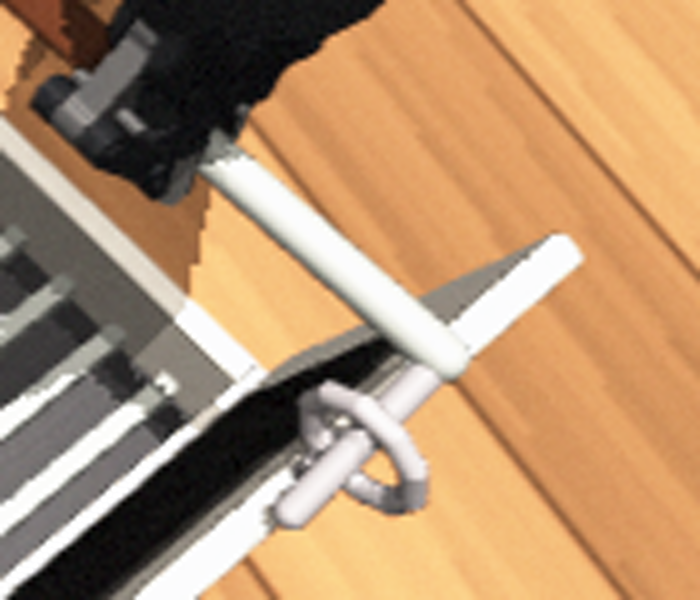

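The prong midpoint is in the ring within a few mm. Next I'll work out the arc increments.

```bash
cat > arc.py <<'E'
from h import *
import sys
a0=1.856; e2=np.array([-.1857,.9826,0]); z=np.array([0,0,1.]); T0=np.array([.4975,.2285,.334])
def tcp(a): return T0-.21*(np.cos(a)-np.cos(a0))*e2+.21*(np.sin(a)-np.sin(a0))*z
if __name__=='__main__':
    s,R=quat_axes(); p=s['tool_pos']; print('tcp',p,'F',s['ft_force'],'w',s['grip_width'],'tooly',R[:,1],'jaw h',np.degrees(np.arctan2(R[1,2],R[0,2])))
    d=p-T0; 
    # angle best matched by current tcp
    v=(p-T0)+np.array([0,0,0]); rel=np.array([d@e2-.21*np.cos(a0)*1, d@z+.21*np.sin(a0)]); print('a from tcp',np.arctan2(rel[1],-rel[0]),'r',np.hypot(*rel),'lateral',d-(d@e2)*e2-(d@z)*z)
    for a in map(float,sys.argv[1:]):
        t=tcp(a); print(a,R.T@(t-p)); p=t
E
python3 arc.py 1.78 1.70 1.62 1.54 1.46 1.38 1.3
```

```text
tcp [0.4968 0.2258 0.3367] F [-1.4898  3.2016 -1.1422] w 0.011223353432954832 tooly [-0.0482  0.0243 -0.9985] jaw h 10.203145700712689
a from tcp 1.8410324229878068 r 0.2118914164464836 lateral [-0.0011 -0.0002  0.    ]
1.78 [ 0.0129 -0.0017  0.0012]
1.7 [ 0.0165 -0.0034  0.    ]
1.62 [ 0.0167 -0.002   0.0001]
1.54 [ 0.0168 -0.0007  0.0001]
1.46 [0.0168 0.0006 0.0002]
1.38 [0.0167 0.002  0.0003]
1.3 [0.0165 0.0033 0.0003]
```

Call:
carry_out:
  increments:
    - [1, 0.012, -0.002, 0.001, 0]
    - [1, 0.016, -0.003, 0, 0]
    - [1, 0.017, -0.002, 0, 0]
    - [1, 0.017, -0.001, 0, 0]
    - [1, 0.017, 0, 0, 0]
    - [1, 0.017, 0.002, 0, 0]
    - [1, 0.016, 0.003, 0, 0]
    - [1, 0, 0, 0, 0]

```text
t: 13.7
tool_pos: [0.5182, 0.1074, 0.3355]
eef_rot: [-0.537, 0.546, -0.473, 0.435]
ft_force: [-0.5, 3.3, -6.7]
grip_width: 0.0106
```

```bash
python3 arc.py 1.2 1.1 1.0 0.9 0.8 0.7 .6; python3 -c "
from h import *
im,d=manip.capture('scene'); np.savez('pics/a1.npz',im=im,d=d)
cv2.imwrite('pics/a1.png',cv2.resize(im[200:400,350:560],None,fx=3,fy=3,interpolation=cv2.INTER_CUBIC))
"
```

```text
tcp [0.5182 0.1074 0.3355] F [-0.459   3.2561 -6.696 ] w 0.010637494936005158 tooly [-0.0494  0.0244 -0.9985] jaw h 10.126689705159594
a from tcp 1.2663446409141375 r 0.21282336854447192 lateral [-0.0021 -0.0004  0.    ]
1.2 [0.0125 0.0068 0.0026]
1.1 [0.0194 0.0079 0.0006]
1.0 [0.0185 0.0098 0.0006]
0.9 [0.0175 0.0116 0.0007]
0.8 [0.0162 0.0133 0.0008]
0.7 [0.0148 0.0149 0.0008]
0.6 [0.0132 0.0163 0.0009]
```

View pics/a1.png

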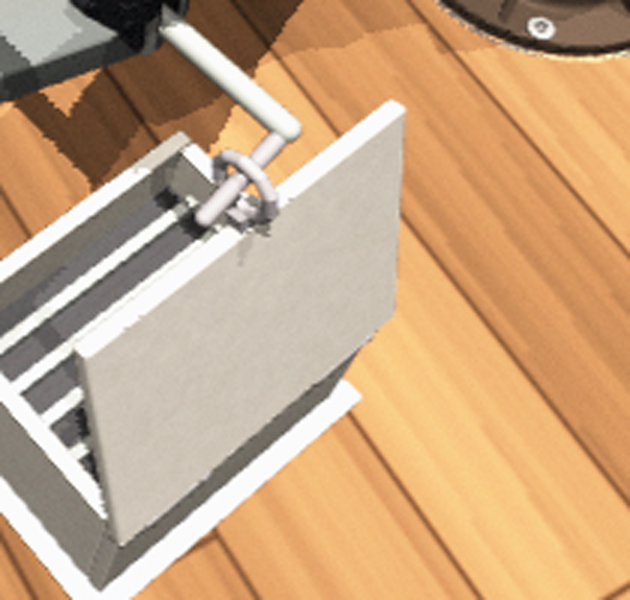

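The flap follows with the prong still centred in the ring. Continuing.

Call:
carry_out:
  increments:
    - [1, 0.012, 0.006, 0.002, 0]
    - [1, 0.019, 0.008, 0.001, 0]
    - [1, 0.018, 0.01, 0.001, 0]
    - [1, 0.017, 0.012, 0.001, 0]
    - [1, 0.016, 0.013, 0.001, 0]
    - [1, 0.015, 0.015, 0.001, 0]
    - [1, 0.012, 0.015, 0.001, 0]
    - [1, 0, 0, 0, 0]

```text
t: 14.75
tool_pos: [0.5425, -0.0002, 0.2469]
eef_rot: [-0.538, 0.546, -0.473, 0.434]
ft_force: [1.1, -3.8, -4.5]
grip_width: 0.0113
```

```bash
python3 arc.py .5 .4 .32 .24 .17 .1 .04; python3 -c "
from h import *
im,d=manip.capture('scene'); np.savez('pics/a2.npz',im=im,d=d)
cv2.imwrite('pics/a2.png',im)
im,d=manip.capture('top');cv2.imwrite('pics/a2t.png',im)
"
```

```text
tcp [ 0.5425 -0.0002  0.2469] F [ 1.1401 -3.8249 -4.4667] w 0.011342706757917825 tooly [-0.0497  0.0268 -0.9984] jaw h 10.298498818807273
a from tcp 0.5814393989379188 r 0.20824870524554803 lateral [0.0017 0.0003 0.    ]
0.5 [ 0.0108  0.0134 -0.001 ]
0.4 [0.0098 0.0185 0.0009]
0.32 [0.0065 0.0155 0.0007]
0.24 [0.0052 0.016  0.0007]
0.17 [0.0035 0.0143 0.0007]
0.1 [0.0025 0.0145 0.0007]
0.04 [0.0013 0.0125 0.0006]
```

View pics/a2.png

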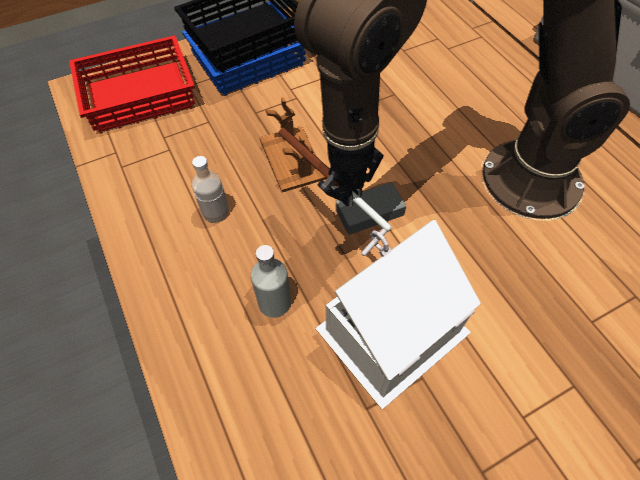

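View pics/a2t.png

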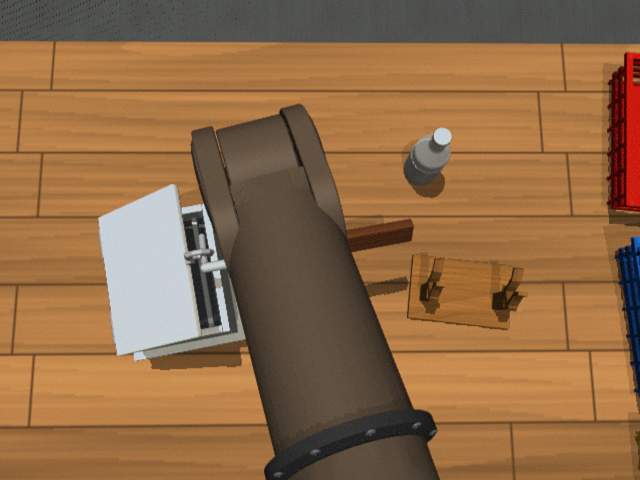

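Past half-way, and the handle's rear end will stay about 25 mm clear of the fork. Continuing more slowly.

Call:
carry_out:
  increments:
    - [1, 0.01, 0.013, 0, 0]
    - [1, 0.01, 0.016, 0.001, 0]
    - [1, 0.007, 0.015, 0.001, 0]
    - [1, 0.005, 0.015, 0.001, 0]
    - [1, 0.004, 0.014, 0.001, 0]
    - [1, 0.002, 0.012, 0, 0]
    - [1, 0.001, 0.008, 0, 0]
    - [1, 0, 0, 0, 0]

```text
t: 15.85
tool_pos: [0.5509, -0.0344, 0.148]
eef_rot: [-0.541, 0.546, -0.471, 0.433]
ft_force: [-1.2, 3.8, -2.0]
grip_width: 0.011
```

```bash
python3 arc.py .04 0; python3 -c "
from h import *
im,d=manip.capture('scene'); np.savez('pics/a3.npz',im=im,d=d)
cv2.imwrite('pics/a3.png',cv2.resize(im[150:410,250:500],None,fx=2.3,fy=2.3,interpolation=cv2.INTER_CUBIC))
W=cloud('scene',d)
for u,v in [(440,270),(400,250),(360,300),(390,340),(460,300)]: print(u,v,W[v,u])
"
```

```text
tcp [ 0.5509 -0.0344  0.148 ] F [-1.1942  3.7709 -2.0015] w 0.010999461419015878 tooly [-0.0455  0.0285 -0.9986] jaw h 10.484696557546787
a from tcp 0.07408157069660672 r 0.2096916226283739 lateral [0.0036 0.0007 0.    ]
0.04 [ 0.001   0.0072 -0.0034]
0.0 [0.0005 0.0084 0.0003]
440 270 [0.4343 0.1643 0.1537]
400 250 [0.4837 0.0968 0.1662]
360 300 [0.6046 0.1518 0.166 ]
390 340 [0.5924 0.238  0.1528]
460 300 [0.4343 0.2311 0.1466]
```

View pics/a3.png

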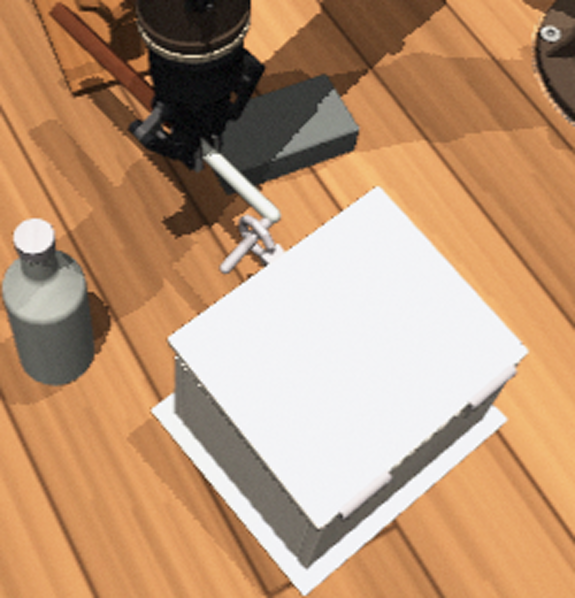

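The flap is about 0.14 rad open. Pressing down gently.

Call:
carry_out:
  increments:
    - [1, 0, 0.006, -0.001, 0]
    - [1, 0, 0.006, -0.001, 0]
    - [1, 0, 0.006, -0.001, 0]
    - [1, 0, 0.005, 0, 0]
    - [1, 0, 0.004, 0, 0]
    - [1, 0, 0, 0, 0]
    - [1, 0, 0, 0, 0]
    - [1, 0, 0, 0, 0]

```text
t: 16.9
tool_pos: [0.5475, -0.0341, 0.1209]
eef_rot: [-0.541, 0.545, -0.47, 0.434]
ft_force: [2.6, -5.3, -3.7]
grip_width: 0.011
```

```bash
cat > fl.py <<'E'
from h import *
import sys
im,d=manip.capture('scene'); W=cloud('scene',d)
e2=np.array([-.1857,.9826,0]); H=np.array([.5155,.2674,.137])
hsv=cv2.cvtColor(im,cv2.COLOR_BGR2HSV)
D=W-H; s=-(D@e2); l=D@np.array([.9826,.1857,0])
m=(s>.01)&(s<.18)&(abs(l)<.1)&(W[...,2]>.135)&(W[...,2]<.2)&(hsv[...,2]>200)
P=np.c_[s[m],l[m],np.ones(m.sum())]; c=np.linalg.lstsq(P,W[m][:,2],rcond=None)[0]; print('flap slope',c,m.sum())
cv2.imwrite('pics/%s.png'%sys.argv[1],cv2.resize(im[150:410,250:500],None,fx=2.3,fy=2.3,interpolation=cv2.INTER_CUBIC))
E
python3 arc.py 0; python3 fl.py a4; python3 pr.py
```

```text
tcp [ 0.5475 -0.0341  0.1209] F [ 2.6469 -5.2593 -3.7104] w 0.011014779473155075 tooly [-0.0428  0.028  -0.9987] jaw h 10.475741776194981
a from tcp -0.05566525744958995 r 0.20854149819956158 lateral [0.0003 0.0001 0.    ]
0.0 [ 0.0014 -0.0116 -0.0008]
flap slope [0.0104 0.     0.1433] 8925
rigid: hook [0.5549 0.0628 0.1275] prong dir [ 0.841   0.1689 -0.5139] tip [0.5801 0.0679 0.1121] base [0.5297 0.0577 0.1429]
hook->ring [-0.0504  0.2627  0.211 ] along prong -0.10645045683576376 perp [0.0391 0.2807 0.1563]
perp tool [-0.2744 -0.1498  0.0836] prong tool [0.0038 0.482  0.8761]
proj tip [347.8335 271.8913] base [368.2097 250.1511] ring [491.7147 319.0024]
```

View pics/a4.png

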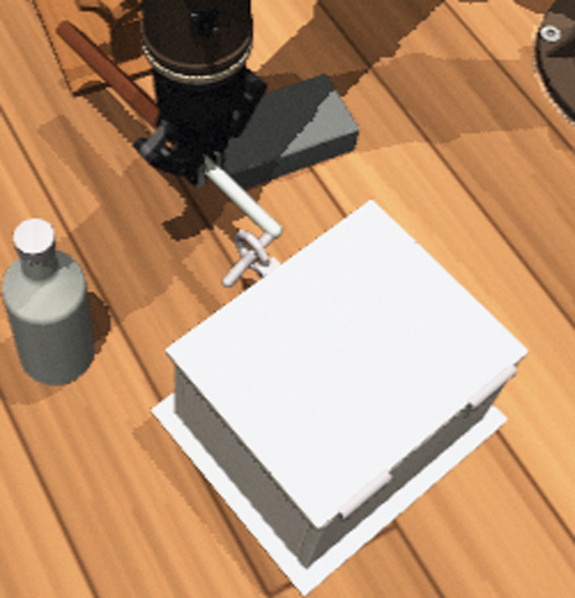

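Slope is down to about 0.01 rad. One more gentle press will confirm the stop.

Call:
carry_out:
  increments:
    - [1, 0, 0.003, 0, 0]
    - [1, 0, 0.003, 0, 0]
    - [1, 0, 0.003, 0, 0]
    - [1, 0, 0.002, 0, 0]
    - [1, 0, 0, 0, 0]
    - [1, 0, 0, 0, 0]
    - [1, 0, 0, 0, 0]
    - [1, 0, 0, 0, 0]

```text
t: 17.95
tool_pos: [0.5468, -0.0336, 0.1091]
eef_rot: [-0.541, 0.545, -0.47, 0.434]
ft_force: [-0.6, 0.7, -2.6]
grip_width: 0.0108
```

```bash
python3 arc.py 0; python3 fl.py a5
```

```text
tcp [ 0.5468 -0.0336  0.1091] F [-0.5576  0.6562 -2.636 ] w 0.01078264810431806 tooly [-0.0432  0.0283 -0.9987] jaw h 10.4638990232911
a from tcp -0.11205527465506326 r 0.20895480915965903 lateral [-0.0003 -0.0001  0.    ]
0.0 [ 0.0015 -0.0234 -0.0006]
flap slope [-0.001  -0.0001  0.1433] 8894
```

View pics/a5.png

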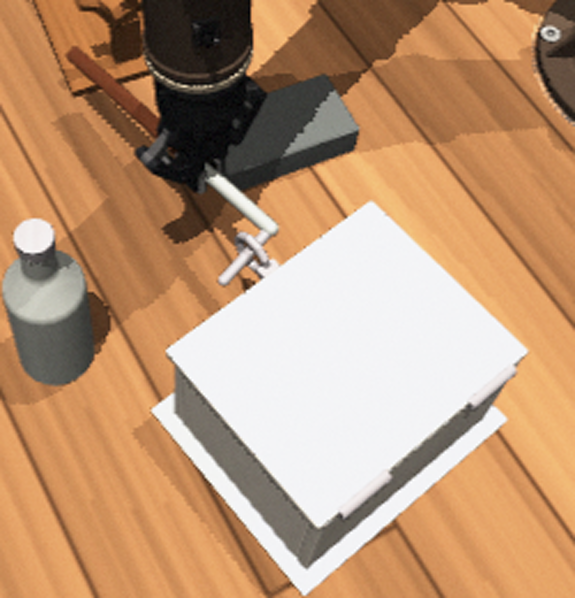

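```bash
python3 -c "
from h import *
im,d=manip.capture('scene'); np.savez('pics/a6.npz',im=im,d=d); cv2.imwrite('pics/a6.png',cv2.resize(im[220:290,320:400],None,fx=8,fy=8,interpolation=cv2.INTER_CUBIC))
W=cloud('scene',d); e2=np.array([-.1857,.9826,0]); H=np.array([.5155,.2674,.137]); print('ring expected',H-.21*e2,proj('scene',H-.21*e2))"; python3 pr.py|head -1
```

```text
ring expected [0.5545 0.0611 0.137 ] [358.02 257.98]
rigid: hook [0.5542 0.0632 0.1157] prong dir [ 0.8407  0.1689 -0.5143] tip [0.5794 0.0682 0.1003] base [0.529  0.0581 0.1312]
```

View pics/a6.png

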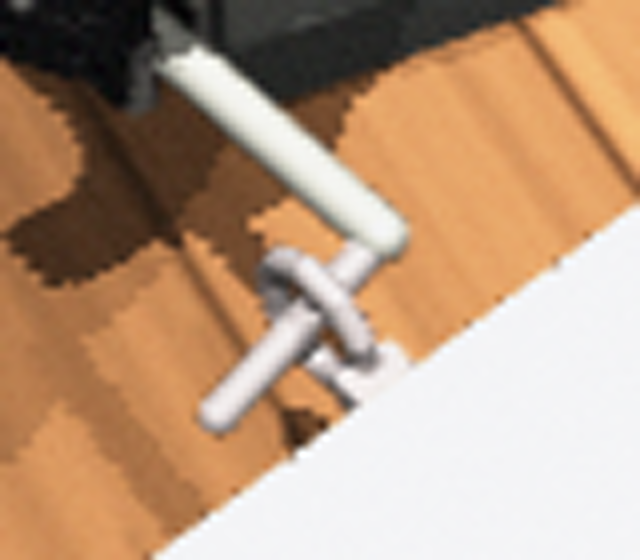

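```bash
cat > gm.py <<'E'
from h import *
import sys
# usage: u v pixel list on shaft/prong -> world axis points (shift along ray by radius)
Z=np.load(sys.argv[1]); W=cloud(sys.argv[2],Z['d']); 
for a in sys.argv[3:]:
    u,v,r=map(float,a.split(',')); o,dr=ray(sys.argv[2],u,v); dr/=np.linalg.norm(dr)
    P=W[int(v)-1:int(v)+2,int(u)-1:int(u)+2].reshape(-1,3); p=P[np.linalg.norm(P-o,axis=1).argsort()[4]]
    print(a,p+dr*r)
E
python3 gm.py pics/a6.npz scene 346,232,.007 352,237,.007 358,242,.007 364,247,.007 364,253,.005 355,262,.005 350,267,.005
python3 - <<'E'
from h import *
Z=np.load('pics/a6.npz'); im=Z['im'];cv2.imwrite('pics/a6b.png',cv2.resize(im[130:270,230:390],None,fx=4,fy=4,interpolation=cv2.INTER_CUBIC))
E
```

```text
346,232,.007 [ 0.5455 -0.0038  0.1358]
352,237,.007 [0.5413 0.0131 0.1411]
358,242,.007 [0.5368 0.0334 0.144 ]
364,247,.007 [0.5351 0.0498 0.1477]
364,253,.005 [0.5399 0.0625 0.1432]
355,262,.005 [0.5661 0.0657 0.1338]
350,267,.005 [0.5745 0.069  0.1297]
```

View pics/a6b.png

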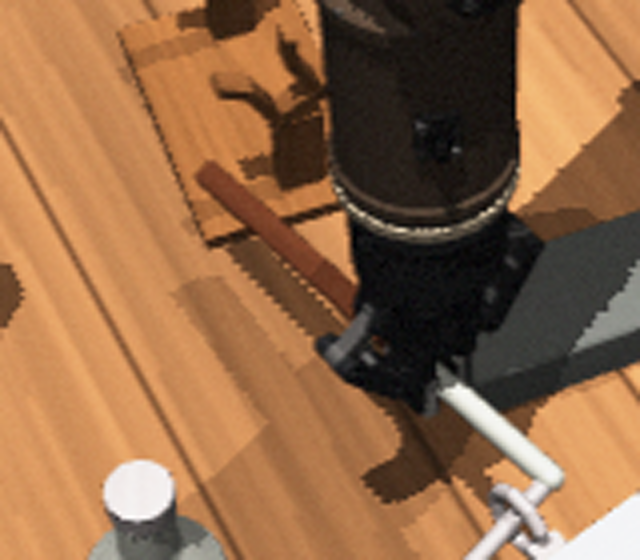

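The flap is shut and the prong midpoint is within about 6 mm of the ring centre. However, the gaff has pitched about 0.2 rad in the grip, hook end up. I'll check the rear end's clearance to the fork before withdrawing.

```bash
python3 gm.py pics/a6.npz scene 283,175,0 290,182,0 300,191,0 310,200,0
python3 - <<'E'
from h import *
Z=np.load('pics/a6.npz');W=cloud('scene',Z['d'])
m=(W[...,2]>.05)&(W[...,2]<.16)&(abs(W[...,0]-.53)<.08)&(W[...,1]<-.23)&(W[...,1]>-.34)
P=W[m]; 
for lo in np.arange(.05,.16,.02):
    q=P[(P[:,2]>lo)&(P[:,2]<lo+.02)&(P[:,0]<.575)]; 
    if len(q): print(lo,len(q),'x',q[:,0].min(),q[:,0].max(),'y',q[:,1].min(),q[:,1].max())
E
```

```text
283,175,0 [ 0.5865 -0.2243  0.1057]
290,182,0 [ 0.5807 -0.1934  0.1113]
300,191,0 [ 0.5796 -0.1542  0.1193]
310,200,0 [ 0.5704 -0.1182  0.1272]
0.05 67 x 0.4979459628625107 0.5274355386862082 y -0.28520679584561637 -0.2617360773975579
0.07 101 x 0.49707251020127413 0.5345436054629845 y -0.28116906363456734 -0.26067823504948223
0.09000000000000001 102 x 0.4896457522886521 0.5515576757532958 y -0.2837694163602759 -0.26093702181528916
0.11000000000000001 89 x 0.5047033258796587 0.5619493941892564 y -0.28466910098087145 -0.2625104251826341
0.13 36 x 0.5115086616485591 0.5197734685565749 y -0.27897597086933046 -0.2628281521861434
```

About 18 mm clear. Withdrawing the prong along its axis.

Call:
carry_out:
  increments:
    - [1, 0, -0.004, -0.008, 0]
    - [1, 0, -0.005, -0.011, 0]
    - [1, 0, -0.005, -0.011, 0]
    - [1, 0, -0.005, -0.011, 0]
    - [1, 0, -0.005, -0.011, 0]
    - [1, 0, -0.005, -0.011, 0]
    - [1, 0, -0.004, -0.008, 0]
    - [1, 0, 0, 0, 0]

```text
t: 19.05
tool_pos: [0.4727, -0.0489, 0.148]
eef_rot: [-0.541, 0.545, -0.47, 0.435]
ft_force: [-0.0, -0.4, -1.9]
grip_width: 0.0107
```

```bash
python3 arc.py 0; python3 fl.py b1; python3 -c "
from h import *
im,d=manip.capture('scene'); np.savez('pics/b1.npz',im=im,d=d)
im,d=manip.capture('top'); np.savez('pics/b1t.npz',im=im,d=d);cv2.imwrite('pics/b1t.png',im)"
```

```text
tcp [ 0.4727 -0.0489  0.148 ] F [-0.0206 -0.4133 -1.8982] w 0.010739886662987533 tooly [-0.0427  0.0271 -0.9987] jaw h 10.43381772426512
a from tcp 0.0739186070986006 r 0.20945357059908304 lateral [-0.0745 -0.0141  0.    ]
0.0 [0.0012 0.0126 0.0764]
flap slope [-0.0006 -0.0004  0.1433] 8901
```

View pics/b1.png

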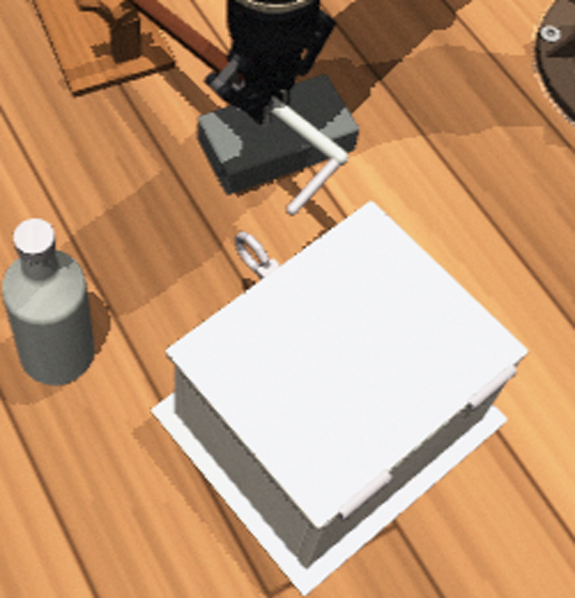

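The prong is out and the flap remains shut. I'll raise, turn back to the stow heading, and go to a free patch of table to level the gaff (pressing the handle's rear end on the table will undo the pitch).

Call:
carry_out:
  increments:
    - [1, 0, -0.02, -0.005, 0]
    - [1, 0, -0.025, -0.005, 0]
    - [1, 0, -0.025, 0, 0]
    - [1, 0, -0.02, 0, 0.08]
    - [1, 0, -0.01, 0, 0.08]
    - [1, 0, 0, 0, 0.08]
    - [1, 0, 0, 0, 0.08]
    - [1, 0, 0, 0, 0]

```text
t: 20.2
tool_pos: [0.4699, -0.0517, 0.2491]
eef_rot: [0.458, -0.467, 0.553, -0.516]
ft_force: [-0.3, -0.1, -2.7]
grip_width: 0.0108
```

```bash
python3 -c "
from h import *
togo([.36,-.28,.25],-8.2)"
```

```text
t 20.2 tcp [ 0.4699 -0.0517  0.2491] jaw heading -8.24 tool y [-0.0448  0.0308 -0.9985] w 0.0108 F [-0.2623 -0.1488 -2.6913]
d world [-0.1099 -0.2283  0.0009] d tool [ 0.2417 -0.003  -0.076 ]
turn about tool y needed -0.000651258793585999
```

Call:
carry_out:
  increments:
    - [1, 0.03, 0, -0.01, 0]
    - [1, 0.04, 0, -0.013, 0]
    - [1, 0.04, 0, -0.013, 0]
    - [1, 0.04, 0, -0.013, 0]
    - [1, 0.04, 0, -0.012, 0]
    - [1, 0.03, 0, -0.009, 0]
    - [1, 0.015, 0, -0.005, 0]
    - [1, 0, 0, 0, 0]

```text
t: 21.2
tool_pos: [0.3619, -0.2797, 0.2448]
eef_rot: [0.464, -0.472, 0.549, -0.51]
ft_force: [0.8, 0.3, -1.8]
grip_width: 0.0107
```

```bash
python3 -c "
from h import *
togo([.36,-.28,.15],-8.2)
for n in ('scene','top'):
    im,d=manip.capture(n); np.savez('pics/c1%s.npz'%n,im=im,d=d);cv2.imwrite('pics/c1%s.png'%n,im)
"
```

```text
t 21.2 tcp [ 0.3619 -0.2797  0.2448] jaw heading -7.01 tool y [-0.0457  0.0337 -0.9984] w 0.0107 F [ 0.7641  0.2504 -1.7883]
d world [-0.0019 -0.0003 -0.0948] d tool [0.0032 0.0947 0.0028]
turn about tool y needed 0.02077212278983296
```

View pics/c1scene.png

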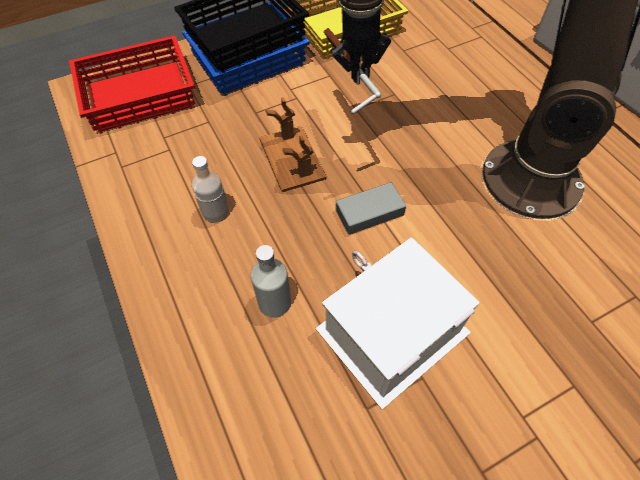

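View pics/c1top.png

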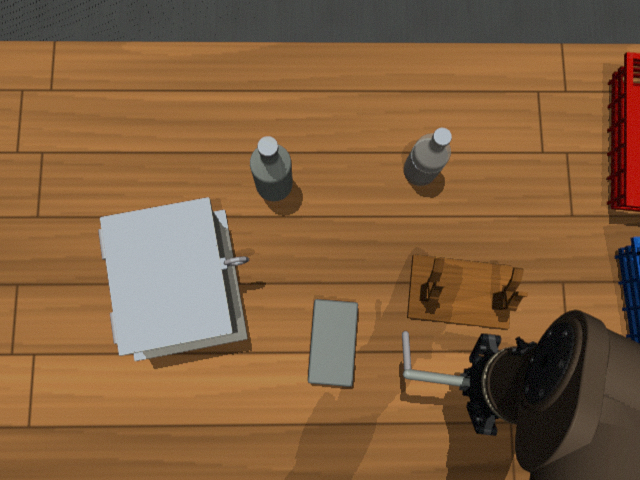

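Flap shut, rest empty, bystanders unmoved, gaff free above clear table. Measuring its pose in the grip.

```bash
cat > gp.py <<'E'
from h import *
import sys
def gaffpose(files):
    s,R=quat_axes(); p=s['tool_pos']; h=np.arctan2(R[1,2],R[0,2])
    e1=np.array([np.cos(h),np.sin(h),0]); e2=np.array([-np.sin(h),np.cos(h),0])
    for n,f in files:
        Z=np.load(f); W=cloud(n,Z['d']); hsv=cv2.cvtColor(Z['im'],cv2.COLOR_BGR2HSV)
        D=W-p; a=D@e1;b=D@e2;z=D[...,2]
        base=(hsv[...,1]<80)&(hsv[...,2]>100)&(b>.02)&(b<.125)&(a>-.03)&(a<.09)&(abs(z-.01)<.06)
        f_,cx,cy,T=cam(n); C=-T[:3,:3].T@T[:3,3]
        def axis(m,r):
            P=W[m]; d=P-C; d/=np.linalg.norm(d,axis=1)[:,None]; return (P+d*r)-p
        sh=axis(base&(a<.008)&(b>.035),.006); pr=axis(base&(a>.016)&(b>.06),.0042)
        for nm,P in(('shaft',sh),('prong',pr)):
            c=np.median(P,axis=0); Q=P-P.mean(0); k=np.linalg.norm(P-c,axis=1)<.06; P=P[k]; c=P.mean(0); v=np.linalg.svd(P-c)[2][0]
            if nm=='shaft' and v@e2<0 or nm=='prong' and v@e1<0: v=-v
            print(n,nm,len(P),'c(e1,e2,z)',np.array([c@e1,c@e2,c[2]]),'dir',np.array([v@e1,v@e2,v[2]]), 'range e1',(P@e1).min(),(P@e1).max(),'e2',(P@e2).min(),(P@e2).max())
if __name__=='__main__': gaffpose([a.split(':') for a in sys.argv[1:]])
E
python3 gp.py scene:pics/c1scene.npz top:pics/c1top.npz
```

```text
scene shaft 102 c(e1,e2,z) [0.0013 0.0656 0.0365] dir [0.0033 0.985  0.1726] range e1 -0.005314607313449082 0.0058038670676463485 e2 0.03140883520242286 0.0945922490762635
scene prong 103 c(e1,e2,z) [0.0377 0.0926 0.0235] dir [ 0.9022  0.0532 -0.428 ] range e1 0.01459196067570058 0.06056168245162928 e2 0.08612421264772795 0.09747650952914096
top shaft 391 c(e1,e2,z) [0.0017 0.0647 0.0328] dir [0.0203 0.9811 0.1926] range e1 -0.00577859958067495 0.007817881499844637 e2 0.03367989046383196 0.09620384761931652
top prong 206 c(e1,e2,z) [0.0373 0.0931 0.0221] dir [ 0.9026  0.0644 -0.4255] range e1 0.016050109414028388 0.060639540597548044 e2 0.08726381117013018 0.09859528336765548
```

Pitch is 0.19 rad up and roll is 25° instead of 30°. Lowering towards the table.

Call:
carry_out:
  increments:
    - [1, 0, 0.02, 0.001, 0.01]
    - [1, 0, 0.03, 0.001, 0.01]
    - [1, 0, 0.03, 0.001, 0]
    - [1, 0, 0.03, 0.001, 0]
    - [1, 0, 0.03, 0.001, 0]
    - [1, 0, 0.025, 0.001, 0]
    - [1, 0, 0.015, 0, 0]
    - [1, 0, 0, 0, 0]

```text
t: 22.3
tool_pos: [0.3693, -0.2632, 0.0612]
eef_rot: [0.467, -0.471, 0.547, -0.51]
ft_force: [-0.9, 0.2, -3.4]
grip_width: 0.0107
```

```bash
python3 -c "
from h import *
togo([.36,-.28,.01],-8.2)"
```

```text
t 22.3 tcp [ 0.3693 -0.2632  0.0612] jaw heading -6.84 tool y [-0.0389  0.0352 -0.9986] w 0.0107 F [-0.9082  0.1788 -3.4434]
d world [-0.0093 -0.0168 -0.0512] d tool [ 0.0193  0.0509 -0.005 ]
turn about tool y needed 0.023768390785976794
```

Call:
carry_out:
  increments:
    - [1, 0.008, 0.005, 0, 0.02]
    - [1, 0.006, 0.008, 0, 0]
    - [1, 0, 0.008, 0, 0]
    - [1, 0, 0.007, 0, 0]
    - [1, 0, 0.007, 0, 0]
    - [1, 0, 0.006, 0, 0]
    - [1, 0, 0.004, 0, 0]
    - [1, 0, 0, 0, 0]

```text
t: 23.3
tool_pos: [0.3676, -0.2759, 0.0151]
eef_rot: [0.462, -0.466, 0.551, -0.516]
ft_force: [-1.4, 2.4, 2.1]
grip_width: 0.0107
```

```bash
python3 -c "
from h import *
togo([.36,-.28,.01],-8.2)
for n in ('scene','top'):
    im,d=manip.capture(n); np.savez('pics/c2%s.npz'%n,im=im,d=d);cv2.imwrite('pics/c2%s.png'%n,im)
"; python3 gp.py scene:pics/c2scene.npz top:pics/c2top.npz
```

```text
t 23.3 tcp [ 0.3676 -0.2759  0.0151] jaw heading -7.96 tool y [-0.036   0.0336 -0.9988] w 0.0107 F [-1.4101  2.4482  2.0599]
d world [-0.0076 -0.0041 -0.0051] d tool [ 0.0052  0.0052 -0.0068]
turn about tool y needed 0.004124105940680289
scene shaft 105 c(e1,e2,z) [0.0007 0.0661 0.026 ] dir [0.0255 0.9955 0.0915] range e1 -0.023370904432505706 0.006249835286931737 e2 0.031447425446062 0.09714749441003372
scene prong 66 c(e1,e2,z) [0.0369 0.0945 0.0118] dir [ 0.9059  0.0305 -0.4224] range e1 0.014928093039355078 0.059857793913098305 e2 0.08815903979674476 0.09981711503635651
top shaft 261 c(e1,e2,z) [0.0009 0.0661 0.0244] dir [0.021  0.9978 0.0636] range e1 -0.005789022476541949 0.007878173436346555 e2 0.03386606389389356 0.09834621393189535
top prong 116 c(e1,e2,z) [0.0371 0.094  0.0103] dir [ 0.8965  0.014  -0.4427] range e1 0.016150037020206693 0.059557224405942674 e2 0.08930286910080852 0.09905325355002804
```

Pitch is down to about 0.075 rad. A little more.

Call:
carry_out:
  increments:
    - [1, 0, 0.004, 0, 0]
    - [1, 0, 0.003, 0, 0]
    - [1, 0, 0, 0, 0]
    - [1, 0, 0, 0, 0]
    - [1, 0, -0.02, 0, 0]
    - [1, 0, -0.03, 0, 0]
    - [1, 0, -0.03, 0, 0]
    - [1, 0, 0, 0, 0]

```text
t: 24.4
tool_pos: [0.3702, -0.2794, 0.0892]
eef_rot: [0.462, -0.465, 0.551, -0.516]
ft_force: [0.2, -0.5, -2.9]
grip_width: 0.0109
```

```bash
python3 -c "
from h import *
togo([.36,-.28,.25],-8.2)
for n in ('scene','top'):
    im,d=manip.capture(n); np.savez('pics/c3%s.npz'%n,im=im,d=d);cv2.imwrite('pics/c3%s.png'%n,im)
"; python3 gp.py scene:pics/c3scene.npz top:pics/c3top.npz
```

```text
t 24.4 tcp [ 0.3702 -0.2794  0.0892] jaw heading -8.01 tool y [-0.0357  0.0337 -0.9988] w 0.0109 F [ 0.2257 -0.5323 -2.8877]
d world [-0.0102 -0.0006  0.1608] d tool [-0.0026 -0.1603 -0.0164]
turn about tool y needed 0.003289400889455252
scene shaft 74 c(e1,e2,z) [0.002  0.0651 0.0334] dir [0.0173 0.9947 0.1018] range e1 -0.00412340707990261 0.006007387800070368 e2 0.03154003371988081 0.09497818125339723
scene prong 81 c(e1,e2,z) [0.0384 0.093  0.0197] dir [ 0.9094  0.0562 -0.4121] range e1 0.01553987830541769 0.06270719384939631 e2 0.08609286839642279 0.09746997790887615
top shaft 276 c(e1,e2,z) [0.002  0.0649 0.0289] dir [0.0143 0.9938 0.1105] range e1 -0.004764220089107712 0.007878072167966134 e2 0.03377691369220253 0.09741192467658101
top prong 136 c(e1,e2,z) [0.038  0.0926 0.0166] dir [ 0.9082  0.0391 -0.4167] range e1 0.016280468153659387 0.06045643838080031 e2 0.08789689954659381 0.09732567931591414
```

Some of that was elastic springback: pitch is 0.105 rad after lifting. I'll press again, relax the grip to 25 N while pressed, then regrip.

Call:
carry_out:
  increments:
    - [1, 0, 0.02, 0, 0]
    - [1, 0, 0.02, 0, 0]
    - [1, 0, 0.018, 0, 0]
    - [1, 0, 0.01, 0, 0]
    - [1, 0, 0.007, 0, 0]
    - [1, 0, 0.003, 0, 0]
    - [1, 0, 0.001, 0, 0]
    - [1, 0, 0, 0, 0]

```text
t: 25.5
tool_pos: [0.3635, -0.2739, 0.0019]
eef_rot: [0.462, -0.466, 0.554, -0.513]
ft_force: [-0.5, 1.5, 2.2]
grip_width: 0.0106
```

```bash
python3 -c "
from h import *
togo([.36,-.28,.009],-8.2)"
```

```text
t 25.5 tcp [ 0.3635 -0.2739  0.0019] jaw heading -7.89 tool y [-0.0431  0.0389 -0.9983] w 0.0106 F [-0.491   1.4519  2.1518]
d world [-0.0035 -0.0061  0.0071] d tool [ 0.0063 -0.0071 -0.003 ]
turn about tool y needed 0.0053905906675213635
```

Call:
carry_out:
  increments:
    - [1, 0, 0, 0, 0]
    - [1, 0, 0, 0, 0]
    - [1, 0, 0, 0, 0]
    - [1, 0, 0, 0, 0]
    - [1, 0, 0, 0, 0]
    - [1, 0, 0, 0, 0]
    - [1, 0, 0, 0, 0]
    - [1, 0, 0, 0, 0]
  grip_force: 25

```text
t: 26.5
tool_pos: [0.3638, -0.274, 0.0022]
eef_rot: [0.462, -0.466, 0.553, -0.513]
ft_force: [0.7, 2.1, 1.5]
grip_width: 0.011
```

```bash
python3 -c "
from h import *
togo([.36,-.28,.009],-8.2)
for n in ('scene','top'):
    im,d=manip.capture(n); np.savez('pics/c4%s.npz'%n,im=im,d=d);cv2.imwrite('pics/c4%s.png'%n,im)
"; python3 gp.py scene:pics/c4scene.npz top:pics/c4top.npz
```

```text
t 26.5 tcp [ 0.3638 -0.274   0.0022] jaw heading -7.87 tool y [-0.0425  0.0386 -0.9984] w 0.011 F [0.6682 2.1081 1.5192]
d world [-0.0038 -0.006   0.0068] d tool [ 0.0063 -0.0069 -0.0033]
turn about tool y needed 0.005745908375519895
scene shaft 87 c(e1,e2,z) [0.0006 0.0621 0.021 ] dir [0.0569 0.9956 0.0747] range e1 -0.015520930906998527 0.006228147238727016 e2 0.03148486182213923 0.0953707631737754
scene prong 70 c(e1,e2,z) [0.0396 0.09   0.0104] dir [ 0.9386 -0.0495 -0.3415] range e1 0.015468728511878051 0.06276968647560388 e2 0.08308156735571123 0.09482936438393075
top shaft 219 c(e1,e2,z) [0.0023 0.0641 0.0203] dir [0.0271 0.9996 0.0118] range e1 -0.004508563328014119 0.007913724759156903 e2 0.0343287967740925 0.095917501496581
top prong 129 c(e1,e2,z) [0.0392 0.0896 0.0088] dir [ 0.9467 -0.0329 -0.3205] range e1 0.01627288868946492 0.06473059533040745 e2 0.0843868362384001 0.09481835884557335
```

Pitch is now small, but the prong touched the table and rolled to about 19°. The flared slots can realign that, since the walls apply a pure couple. Regripping and lifting.

Call:
carry_out:
  increments:
    - [1, 0, 0, 0, 0]
    - [1, 0, 0, 0, 0]
    - [1, 0, 0, 0, 0]
    - [1, 0, -0.01, 0, 0]
    - [1, 0, -0.02, 0, 0]
    - [1, 0, -0.03, 0, 0]
    - [1, 0, -0.03, 0, 0]
    - [1, 0, 0, 0, 0]
  grip_force: 90

```text
t: 27.6
tool_pos: [0.3658, -0.2776, 0.0954]
eef_rot: [0.46, -0.466, 0.555, -0.512]
ft_force: [0.2, -0.7, -3.2]
grip_width: 0.0107
```

```bash
python3 -c "
from h import *
togo([.36,-.28,.25],-8.2)
for n in ('scene','top'):
    im,d=manip.capture(n); np.savez('pics/c5%s.npz'%n,im=im,d=d);cv2.imwrite('pics/c5%s.png'%n,im)
"; python3 gp.py scene:pics/c5scene.npz top:pics/c5top.npz
```

```text
t 27.6 tcp [ 0.3658 -0.2776  0.0954] jaw heading -8.05 tool y [-0.0457  0.0407 -0.9981] w 0.0107 F [ 0.244  -0.7217 -3.1506]
d world [-0.0058 -0.0024  0.1546] d tool [-0.002  -0.1542 -0.0133]
turn about tool y needed 0.0025808856773642135
scene shaft 58 c(e1,e2,z) [0.0024 0.0614 0.0285] dir [0.0189 0.9992 0.036 ] range e1 -0.003984215826971156 0.0060917800294953165 e2 0.03238834725256213 0.09341811645116052
scene prong 86 c(e1,e2,z) [0.0411 0.0892 0.0171] dir [ 0.9407 -0.0181 -0.3386] range e1 0.015635518566601142 0.06707080543504876 e2 0.08415856578151112 0.09479512788484531
top shaft 236 c(e1,e2,z) [0.0028 0.0633 0.0248] dir [0.0308 0.9983 0.0493] range e1 -0.003801241876482514 0.007918195030769242 e2 0.033822002854927015 0.09566997822895137
top prong 165 c(e1,e2,z) [0.0407 0.0891 0.0137] dir [ 0.9359 -0.0308 -0.3509] range e1 0.016194913182789185 0.06548780674028101 e2 0.08338599946775298 0.09381540314730498
```

Pitch is 0.045 rad, roll 20°, and the gaff sits 4.5 mm back in the hand. Final TCP will be about (0.531, -0.218, 0.078) and entry (0.580, -0.225, 0.165), both with jaw heading -6.8°.

Call:
carry_out:
  increments:
    - [1, 0, -0.03, 0, 0]
    - [1, 0, -0.04, 0, 0]
    - [1, 0, -0.04, 0.005, 0]
    - [1, 0, -0.03, 0.02, 0]
    - [1, 0, -0.01, 0.035, -0.01]
    - [1, 0, -0.005, 0.035, -0.01]
    - [1, 0, -0.002, 0.03, 0]
    - [1, 0, 0, 0, 0]

```text
t: 28.7
tool_pos: [0.4926, -0.2987, 0.2339]
eef_rot: [0.462, -0.473, 0.56, -0.499]
ft_force: [-0.5, 0.4, -2.7]
grip_width: 0.0105
```

```bash
python3 -c "
from h import *
togo([.59,-.227,.25],-6.8)"
```

```text
t 28.7 tcp [ 0.4926 -0.2987  0.2339] jaw heading -7.01 tool y [-0.0682  0.0552 -0.9961] w 0.0105 F [-0.5434  0.3528 -2.7161]
d world [0.0974 0.0717 0.0161] d tool [-0.084  -0.0187  0.0865]
turn about tool y needed -0.0036225491604869146
```

Call:
carry_out:
  increments:
    - [1, -0.01, -0.003, 0.01, 0]
    - [1, -0.014, -0.003, 0.015, 0]
    - [1, -0.014, -0.003, 0.015, 0]
    - [1, -0.014, -0.003, 0.015, 0]
    - [1, -0.014, -0.003, 0.015, 0]
    - [1, -0.01, -0.002, 0.01, 0]
    - [1, -0.005, 0, 0.006, 0]
    - [1, 0, 0, 0, 0]

```text
t: 29.7
tool_pos: [0.5942, -0.2229, 0.247]
eef_rot: [0.462, -0.474, 0.561, -0.497]
ft_force: [-0.6, -0.4, -3.2]
grip_width: 0.0104
```

```bash
python3 -c "
from h import *
togo([.58,-.2254,.165],-6.8)
for n in ('scene','top'):
    im,d=manip.capture(n); np.savez('pics/d1%s.npz'%n,im=im,d=d);cv2.imwrite('pics/d1%s.png'%n,im)
"; python3 gp.py scene:pics/d1scene.npz top:pics/d1top.npz
```

```text
t 29.7 tcp [ 0.5942 -0.2229  0.247 ] jaw heading -6.92 tool y [-0.0717  0.0573 -0.9958] w 0.0104 F [-0.6191 -0.3869 -3.182 ]
d world [-0.0142 -0.0025 -0.082 ] d tool [ 0.0082  0.0825 -0.0074]
turn about tool y needed -0.0021184980973636414
scene shaft 107 c(e1,e2,z) [0.0029 0.0634 0.0272] dir [0.0255 0.998  0.0573] range e1 -0.0029011529754634493 0.007005290187325533 e2 0.03225747250151568 0.09502517824663609
scene prong 124 c(e1,e2,z) [0.0402 0.0906 0.015 ] dir [ 0.9287 -0.0106 -0.3707] range e1 0.015571041328204983 0.06551415037279047 e2 0.08450968941219765 0.09519400901872893
top shaft 317 c(e1,e2,z) [0.0039 0.0642 0.0241] dir [0.029  0.9976 0.0626] range e1 -0.002065386494581952 0.009400505957173096 e2 0.03419282767983422 0.09611630872298599
top prong 186 c(e1,e2,z) [0.0407 0.0896 0.0132] dir [ 0.927  -0.0087 -0.3749] range e1 0.01715193371155069 0.06681363848192583 e2 0.08424501008447507 0.09440792564538321
```

View pics/d1scene.png

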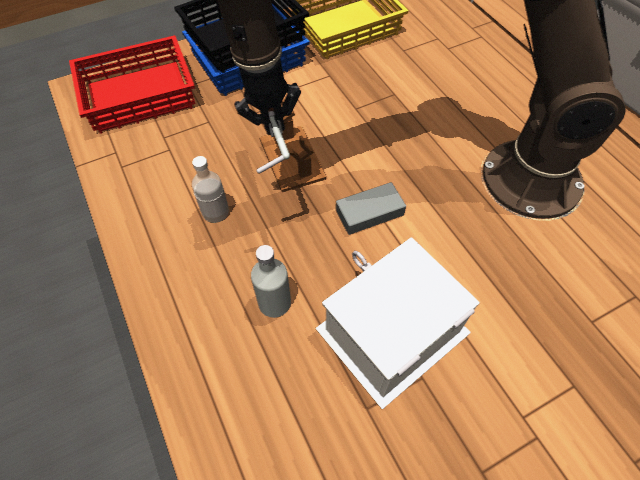

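Roll is now 22° and pitch 0.06 rad. I'll aim the handle at the slots' middle plane: P(s) = (0.522, -0.217, 0.080) + s·(0.495, -0.07, 0.866). Going to s≈0.08.

Call:
carry_out:
  increments:
    - [1, 0.003, 0.012, -0.002, 0.017]
    - [1, 0.003, 0.015, -0.004, 0]
    - [1, 0, 0.015, -0.004, 0]
    - [1, 0, 0.015, -0.004, 0]
    - [1, 0, 0.015, -0.004, 0]
    - [1, 0, 0.013, -0.004, 0]
    - [1, 0, 0.008, -0.002, 0]
    - [1, 0, 0, 0, 0]

```text
t: 30.8
tool_pos: [0.5544, -0.2255, 0.1471]
eef_rot: [0.453, -0.469, 0.568, -0.502]
ft_force: [-0.0, -0.1, -2.3]
grip_width: 0.0106
```

```bash
python3 -c "
from h import *
togo([.5614,-.2227,.1493],-7.9)
for n in ('scene','top'):
    im,d=manip.capture(n); np.savez('pics/d2%s.npz'%n,im=im,d=d);cv2.imwrite('pics/d2%s.png'%n,cv2.resize(im[80:230,200:360] if n=='scene' else im[180:340,320:540],None,fx=3.5,fy=3.5))
"; python3 gp.py scene:pics/d2scene.npz top:pics/d2top.npz
```

```text
t 30.8 tcp [ 0.5544 -0.2255  0.1471] jaw heading -8.43 tool y [-0.078   0.0566 -0.9953] w 0.0106 F [-0.0475 -0.0739 -2.3475]
d world [0.007  0.0028 0.0022] d tool [-0.0039 -0.0026  0.0063]
turn about tool y needed -0.009308005232905647
scene shaft 103 c(e1,e2,z) [0.0023 0.0636 0.026 ] dir [0.0291 0.9983 0.0506] range e1 -0.004426038875664731 0.006867971551660089 e2 0.032808694334433904 0.09481438431403652
scene prong 102 c(e1,e2,z) [0.0392 0.0895 0.0134] dir [ 0.9297  0.003  -0.3684] range e1 0.015518811453172203 0.06581074446542308 e2 0.08199627461110941 0.0957491857235426
top shaft 266 c(e1,e2,z) [0.0033 0.0642 0.0234] dir [0.0267 0.998  0.0572] range e1 -0.002857149150631986 0.009031374208026723 e2 0.03452494808245649 0.09567955603346119
top prong 157 c(e1,e2,z) [0.0403 0.0892 0.012 ] dir [ 0.9241 -0.0168 -0.3818] range e1 0.016841338559622693 0.06578333649824089 e2 0.0833120814722515 0.09394516664864974
```

View pics/d2scene.png

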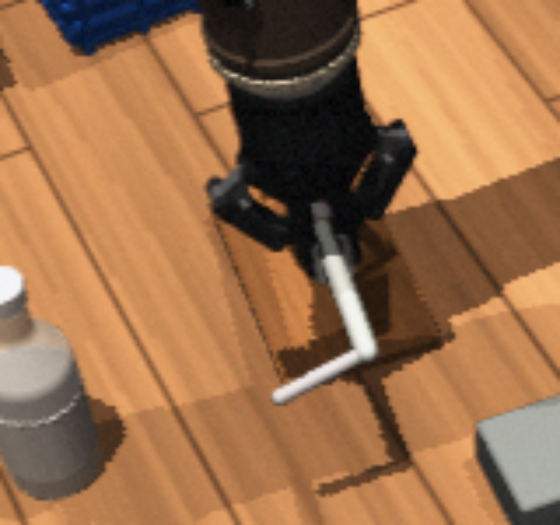

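View pics/d2top.png

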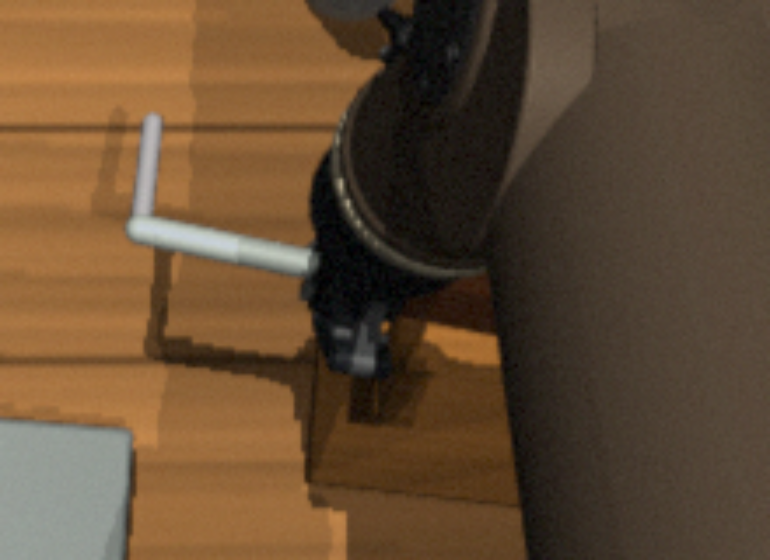

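Correcting e1 by +9 mm and descending along the slant into the mouths.

Call:
carry_out:
  increments:
    - [1, -0.002, 0, 0.005, 0]
    - [1, -0.001, 0, 0.004, 0]
    - [1, 0, 0, 0, 0]
    - [1, 0, 0.007, -0.003, 0]
    - [1, 0, 0.007, -0.004, 0]
    - [1, 0, 0.007, -0.003, 0]
    - [1, 0, 0.007, -0.004, 0]
    - [1, 0, 0, 0, 0]

```text
t: 31.9
tool_pos: [0.5488, -0.2198, 0.1193]
eef_rot: [0.454, -0.468, 0.567, -0.503]
ft_force: [-0.5, -0.8, -3.0]
grip_width: 0.0107
```

```bash
cat > ln.py <<'E'
from h import *
s,R=quat_axes(); p=s['tool_pos']; L=np.array([.5255,-.2175,.080]); e1=np.array([.99,-.143,0]);e2=np.array([.143,.99,0]); n=.866*e1-np.array([0,0,.5]); sl=.5*e1+np.array([0,0,.866])
d=p-L; print('t',s['t'],'s',d@sl,'n off',d@n,'e2 off',d@e2,'jaw',np.degrees(np.arctan2(R[1,2],R[0,2])),'F',s['ft_force'],'T',s['ft_torque'],'tooly',R[:,1],'w',s['grip_width'])
print('per 10mm down slant, tool:',R.T@(-.01*sl),' n +1mm:',R.T@(.001*n))
E
python3 ln.py
```

```text
t 31.9 s 0.045777054403236275 n off 0.000600249887902974 e2 off 0.0010439023749280096 jaw -8.411833607172476 F [-0.4683 -0.801  -2.9998] T [ 0.2142 -0.161  -0.0176] tooly [-0.0752  0.0558 -0.9956] w 0.010740670167162892
per 10mm down slant, tool: [ 0.0004  0.009  -0.0043]  n +1mm: [0.     0.0004 0.0009]
```

Call:
carry_out:
  increments:
    - [1, 0, 0.004, -0.002, 0]
    - [1, 0, 0.004, -0.002, 0]
    - [1, 0, 0.004, -0.002, 0]
    - [1, 0, 0.004, -0.002, 0]
    - [1, 0, 0, 0, 0]
    - [1, 0, 0, 0, 0]
    - [1, 0, 0, 0, 0]
    - [1, 0, 0, 0, 0]

```text
t: 32.9
tool_pos: [0.5407, -0.2178, 0.104]
eef_rot: [0.455, -0.468, 0.566, -0.504]
ft_force: [0.4, 0.2, -3.0]
grip_width: 0.0109
```

```bash
python3 ln.py; python3 -c "
from h import *
for n in ('scene','top'):
    im,d=manip.capture(n); np.savez('pics/d3%s.npz'%n,im=im,d=d);cv2.imwrite('pics/d3%s.png'%n,cv2.resize(im[80:230,200:360] if n=='scene' else im[180:340,320:540],None,fx=3.5,fy=3.5))
"; python3 gp.py scene:pics/d3scene.npz top:pics/d3top.npz
```

```text
t 32.9 s 0.028311691818295546 n off 0.001123700091780186 e2 off 0.0019306271172946897 jaw -8.365198148248409 F [ 0.4216  0.1597 -2.9739] T [ 0.1487 -0.3372  0.1361] tooly [-0.0721  0.055  -0.9959] w 0.010897671415921007
per 10mm down slant, tool: [ 0.0004  0.009  -0.0043]  n +1mm: [0.     0.0004 0.0009]
scene shaft 97 c(e1,e2,z) [0.0023 0.0629 0.0267] dir [0.0209 0.9984 0.053 ] range e1 -0.003976566593518132 0.006868729287649612 e2 0.03185508117868963 0.09380618548666995
scene prong 95 c(e1,e2,z) [0.0394 0.0899 0.014 ] dir [ 0.9241 -0.0084 -0.3821] range e1 0.01544613452756742 0.06432977981888334 e2 0.08379981355352131 0.09537400372622934
top shaft 251 c(e1,e2,z) [0.0031 0.0644 0.024 ] dir [0.0229 0.9975 0.0666] range e1 -0.002694017605575528 0.008846774291133206 e2 0.03448615144279799 0.09590845435605115
top prong 144 c(e1,e2,z) [0.04   0.0896 0.0124] dir [ 0.928  -0.009  -0.3724] range e1 0.016906011792392903 0.06524789541663253 e2 0.08448124015651591 0.09438058877117556
```

View pics/d3scene.png

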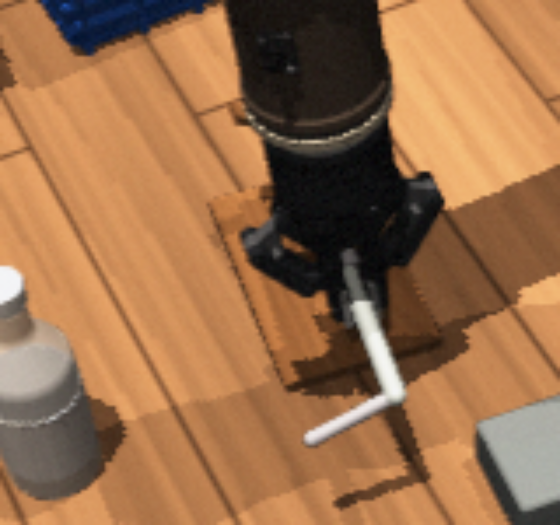

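Entering smoothly with negligible force. Continuing with a softer grip so the slots can align the roll.

Call:
carry_out:
  increments:
    - [1, 0, 0, 0, 0]
    - [1, 0, 0.004, -0.002, 0]
    - [1, 0, 0.004, -0.002, 0]
    - [1, 0, 0.004, -0.002, 0]
    - [1, 0, 0.003, -0.002, 0]
    - [1, 0, 0, 0, 0]
    - [1, 0, 0, 0, 0]
    - [1, 0, 0, 0, 0]
  grip_force: 60

```text
t: 34.0
tool_pos: [0.5338, -0.2159, 0.0902]
eef_rot: [0.456, -0.468, 0.564, -0.505]
ft_force: [2.2, 0.5, 0.6]
grip_width: 0.0107
```

```bash
python3 ln.py; python3 -c "
from h import *
for n in ('scene','top'):
    im,d=manip.capture(n); np.savez('pics/d4%s.npz'%n,im=im,d=d);cv2.imwrite('pics/d4%s.png'%n,cv2.resize(im[80:230,200:360] if n=='scene' else im[180:340,320:540],None,fx=3.5,fy=3.5))
"; python3 gp.py scene:pics/d4scene.npz top:pics/d4top.npz
```

```text
t 34.0 s 0.012789211439578093 n off 0.0017947029182486113 e2 off 0.002785093665751513 jaw -8.189488913614746 F [2.1616 0.5055 0.6312] T [-0.3798 -0.4813  0.6489] tooly [-0.0671  0.0527 -0.9964] w 0.01071520939203794
per 10mm down slant, tool: [ 0.0004  0.009  -0.0043]  n +1mm: [0.     0.0004 0.0009]
scene shaft 118 c(e1,e2,z) [0.0014 0.0644 0.0231] dir [0.006  1.     0.0066] range e1 -0.004931685299758253 0.0068898869551993714 e2 0.03196688829244285 0.09583116670895493
scene prong 90 c(e1,e2,z) [0.0381 0.0905 0.0085] dir [ 0.9279 -0.0016 -0.3729] range e1 0.015469071911133388 0.06103406534211751 e2 0.08390999074559033 0.09652556030018772
top shaft 279 c(e1,e2,z) [0.0019 0.0652 0.02  ] dir [0.0132 0.9998 0.0174] range e1 -0.004848787304220849 0.008760643555946367 e2 0.03438562364649931 0.09597597031889475
top prong 130 c(e1,e2,z) [0.039  0.0902 0.0067] dir [ 0.9306 -0.0035 -0.3661] range e1 0.01730043457060796 0.062236692386631765 e2 0.08522862636651943 0.09485693613420712
```

Call:
carry_out:
  increments:
    - [1, 0, 0.003, -0.001, 0]
    - [1, 0, 0.003, -0.001, 0]
    - [1, 0, 0.003, -0.001, 0]
    - [1, 0, 0.002, -0.001, 0]
    - [1, 0, 0, 0, 0]
    - [1, 0, 0, 0, 0]
    - [1, 0, 0, 0, 0]
    - [1, 0, 0, 0, 0]
  grip_force: 40

```text
t: 35.1
tool_pos: [0.5317, -0.2146, 0.083]
eef_rot: [0.458, -0.467, 0.562, -0.506]
ft_force: [2.0, 1.2, 5.2]
grip_width: 0.0109
```

```bash
python3 ln.py; python3 -c "
from h import *
for n in ('scene','top'):
    im,d=manip.capture(n); np.savez('pics/d5%s.npz'%n,im=im,d=d);cv2.imwrite('pics/d5%s.png'%n,cv2.resize(im[80:230,200:360] if n=='scene' else im[180:340,320:540],None,fx=3.5,fy=3.5))
"; python3 gp.py scene:pics/d5scene.npz top:pics/d5top.npz
```

```text
t 35.1 s 0.005440805469057821 n off 0.003513456379204658 e2 off 0.00379355909234655 jaw -8.096094722350271 F [1.9624 1.1913 5.1705] T [-0.0699 -0.1889  0.8964] tooly [-0.0612  0.0506 -0.9968] w 0.01092361880474147
per 10mm down slant, tool: [ 0.0004  0.009  -0.0044]  n +1mm: [0.     0.0004 0.0009]
scene shaft 119 c(e1,e2,z) [0.0011 0.0624 0.0201] dir [ 0.0084  0.9985 -0.0533] range e1 -0.005870544623758271 0.006755583430622698 e2 0.031464060093357525 0.09141178170472204
scene prong 83 c(e1,e2,z) [0.0374 0.0861 0.003 ] dir [ 0.9033 -0.0316 -0.4278] range e1 0.01591062734106613 0.06073725919716199 e2 0.08095220755688472 0.09077536960905418
top shaft 258 c(e1,e2,z) [0.0015 0.0633 0.0176] dir [ 0.0043  0.9995 -0.0322] range e1 -0.005213913900672778 0.008437086578783242 e2 0.034541572167442726 0.09200181104214497
top prong 122 c(e1,e2,z) [0.0381 0.0858 0.0015] dir [ 0.9093 -0.0139 -0.4159] range e1 0.01670722989714648 0.060102539938044944 e2 0.08085595494522091 0.09040887852649142
```

View pics/d5top.png

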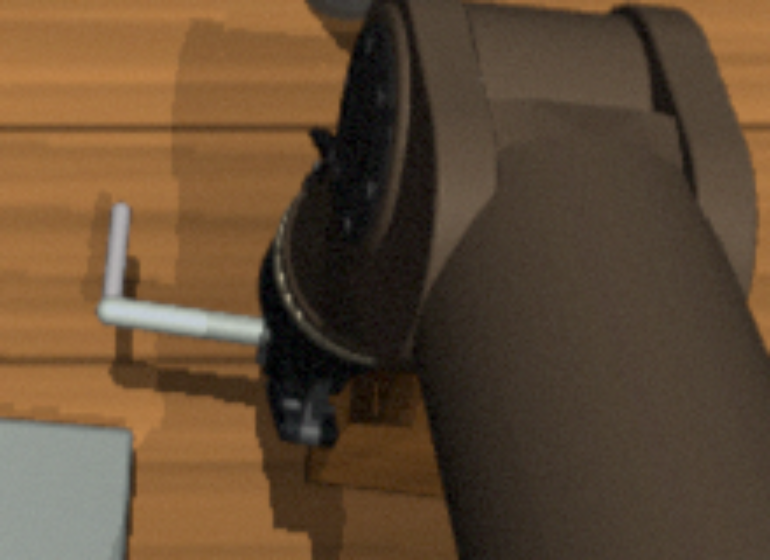

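The handle is within about 7 mm of its seat and hung up slightly, so I'll open the gripper and let it settle.

Call:
carry_out:
  increments:
    - [1, 0, 0, 0, 0]
    - [0.6, 0, 0, 0, 0]
    - [0.3, 0, 0, 0, 0]
    - [0, 0, 0, 0, 0]
    - [-0.5, 0, 0, 0, 0]
    - [-1, 0, 0, 0, 0]
    - [-1, 0, 0, 0, 0]
    - [-1, 0, 0, 0, 0]
  grip_force: 20

```text
t: 36.2
tool_pos: [0.529, -0.215, 0.0812]
eef_rot: [0.456, -0.467, 0.564, -0.506]
ft_force: [0.0, 0.6, 0.9]
grip_width: 0.0853
```

```bash
python3 ln.py; python3 -c "
from h import *
for n in ('scene','top'):
    im,d=manip.capture(n); np.savez('pics/e1%s.npz'%n,im=im,d=d);cv2.imwrite('pics/e1%s.png'%n,cv2.resize(im[80:230,200:360] if n=='scene' else im[180:340,320:540],None,fx=3.5,fy=3.5))
"; python3 gp.py scene:pics/e1scene.npz top:pics/e1top.npz
```

```text
t 36.2 s 0.0026015644758180744 n off 0.0020413333289973053 e2 off 0.0029321850920659897 jaw -8.355280279063802 F [0.0444 0.6404 0.8646] T [-0.0934 -0.0566  0.0054] tooly [-0.0662  0.0523 -0.9964] w 0.08530856450031231
per 10mm down slant, tool: [ 0.0004  0.009  -0.0044]  n +1mm: [0.     0.0004 0.0009]
scene shaft 122 c(e1,e2,z) [0.0012 0.0654 0.0225] dir [-0.0059  0.9992 -0.0405] range e1 -0.005479469742023327 0.006829523618484167 e2 0.0321598000807128 0.09351088110174917
scene prong 77 c(e1,e2,z) [0.0359 0.0898 0.0024] dir [ 0.8607  0.0276 -0.5084] range e1 0.015997051394354266 0.05623854376663875 e2 0.08401548092041085 0.09392716515199691
top shaft 264 c(e1,e2,z) [0.0016 0.065  0.0202] dir [-0.0106  0.9996 -0.0248] range e1 -0.00502318602761312 0.008589115405990064 e2 0.03482482886158161 0.09415644694187177
top prong 113 c(e1,e2,z) [0.0366 0.0894 0.0008] dir [ 0.8597  0.0085 -0.5108] range e1 0.016696048866365304 0.05679420692135724 e2 0.08447935682595975 0.09402870959084592
```

View pics/e1scene.png

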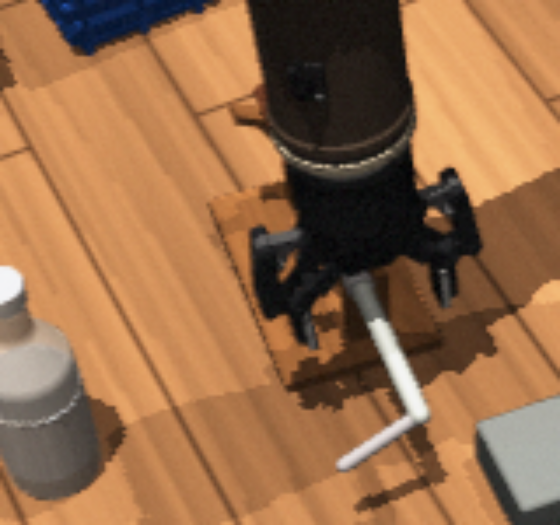

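It settled to a 30.6° roll. Retracting upward.

Call:
carry_out:
  increments:
    - [-1, 0, -0.01, 0, 0]
    - [-1, 0, -0.02, 0, 0]
    - [-1, 0, -0.03, 0, 0]
    - [-1, 0, -0.035, 0, 0]
    - [-1, 0, -0.035, 0, 0]
    - [-1, 0, -0.03, 0, 0]
    - [-1, 0, -0.02, 0, 0]
    - [-1, 0, 0, 0, 0]

```text
t: 37.3
tool_pos: [0.5417, -0.2243, 0.2716]
eef_rot: [0.457, -0.467, 0.563, -0.506]
ft_force: [-0.0, 0.4, -0.4]
grip_width: 0.0852
```

Call:
carry_out:
  increments:
    - [-1, 0.01, 0, -0.03, 0]
    - [-1, 0.01, 0, -0.04, 0]
    - [-1, 0.01, 0, -0.04, 0]
    - [-1, 0.01, 0, -0.04, 0]
    - [-1, 0.01, 0, -0.04, 0]
    - [-1, 0, 0, -0.03, 0]
    - [-1, 0, 0, 0, 0]
    - [-1, 0, 0, 0, 0]

```text
t: 38.3
tool_pos: [0.3074, -0.2405, 0.2801]
eef_rot: [0.456, -0.467, 0.566, -0.504]
ft_force: [-0.8, -0.7, -0.3]
grip_width: 0.085
```

```bash
python3 fl.py f0; python3 -c "
from h import *
for n in ('scene','top'):
    im,d=manip.capture(n); np.savez('pics/f1%s.npz'%n,im=im,d=d);cv2.imwrite('pics/f1%s.png'%n,im)
    Z=np.load('pics/%s0.npz'%n)
    for nm,im_,d_ in(('now',im,d),('start',Z['im'],Z['d'])):
        W=cloud(n,d_);hsv=cv2.cvtColor(im_,cv2.COLOR_BGR2HSV)
        m=(hsv[...,1]<70)&(hsv[...,2]>120)&(W[...,2]>.085)&(W[...,2]<.13)&(abs(W[...,0]-.53)<.03)&(W[...,1]>-.26)&(W[...,1]<-.11)
        P=W[m]; a=np.polyfit(P[:,1],P[:,0],1); b=np.polyfit(P[:,1],P[:,2],1)
        print(n,nm,m.sum(),'ymax',P[:,1].max(),'x@-.2',np.polyval(a,-.2),a[0],'z@-.2',np.polyval(b,-.2),b[0])
        m2=(hsv[...,1]<70)&(hsv[...,2]>90)&(W[...,2]>.05)&(W[...,2]<.11)&(W[...,0]>.545)&(W[...,0]<.62)&(W[...,1]>-.17)&(W[...,1]<-.10)
        print('  prong',W[m2].mean(0),W[m2][W[m2][:,0].argmax()])
        m3=(W[...,2]>.085)&(W[...,2]<.15)&(W[...,1]<-.265)&(W[...,1]>-.46)&(abs(W[...,0]-.51)<.05)&(hsv[...,2]<110)
        P=W[m3]; print('  handle',len(P),np.median(P,0),'y',P[:,1].min(),P[:,1].max(),'z98',np.percentile(P[:,2],98))
"
```

```text
flap slope [-0.0004  0.0002  0.1432] 8894
scene now 305 ymax -0.1206845522975247 x@-.2 0.5359822213975997 0.14178713552326744 z@-.2 0.10908132852261532 -0.03158709789540918
  prong [ 0.5685 -0.1311  0.0931] [ 0.5995 -0.1324  0.0791]
  handle 437 [ 0.5124 -0.3545  0.1127] y -0.42429710804453336 -0.2650071235656765 z98 0.1381855371774916
scene start 313 ymax -0.12074573506023743 x@-.2 0.5357828423857611 0.14620004985400917 z@-.2 0.10903303214883892 -0.030405285692423897
  prong [ 0.568  -0.1316  0.0933] [ 0.5998 -0.1322  0.0756]
  handle 386 [ 0.511  -0.3602  0.1114] y -0.42499928546510013 -0.2650370132468636 z98 0.1384891751622043
top now 540 ymax -0.12185836236204063 x@-.2 0.5339030716107477 0.13517903276897478 z@-.2 0.10813443739675564 -0.02034504712455454
  prong [ 0.5692 -0.1319  0.0913] [ 0.5979 -0.1343  0.0732]
  handle 2074 [ 0.5127 -0.3502  0.1144] y -0.4310307359264907 -0.2650026248429031 z98 0.13081766638653694
top start 587 ymax -0.12342913880195878 x@-.2 0.5336028779601408 0.14242129780939378 z@-.2 0.10792820930861709 -0.02493362146482491
  prong [ 0.5688 -0.133   0.0916] [ 0.598  -0.1343  0.0725]
  handle 2049 [ 0.5127 -0.3502  0.1145] y -0.43176935859063326 -0.26500699187439186 z98 0.12769216461103608
```

View pics/f1top.png

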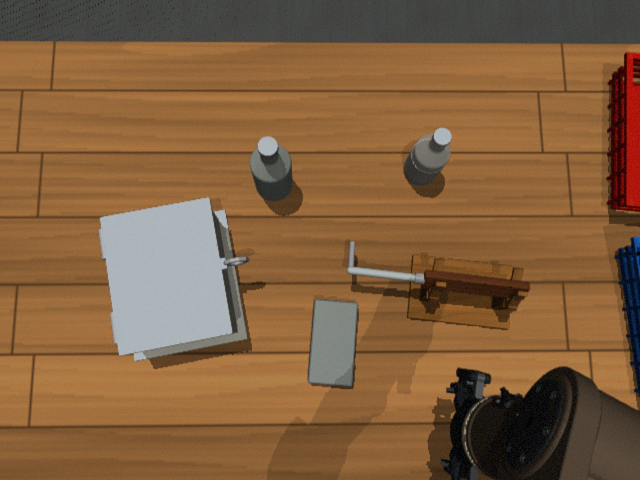

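View pics/f1scene.png

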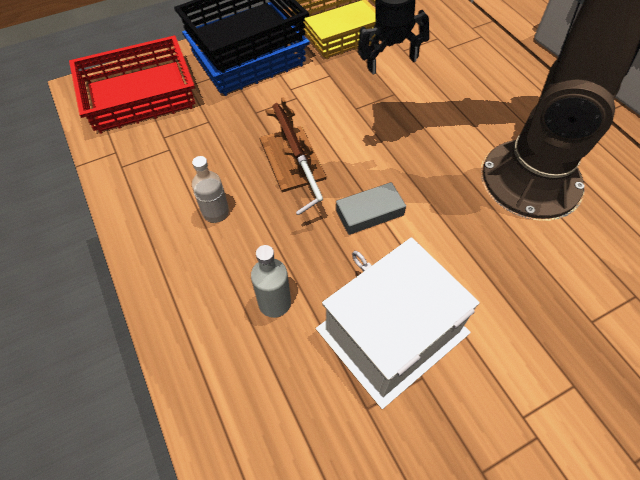

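The gaff lies within 1–2 mm of its starting pose (shaft 352,272 to 425,279 in the top view, as at the start). The flap is shut, the bystanders are unmoved and the hand is clear. Handing in.

```bash
python3 -c "
from rig import manip
print(manip.hand_in())"
```

```text
the job is handed in; nothing more can be done
None
```

The flap is shut and the boat-hook is back in its rest the same way round. I handed the job in at about 38 s, and no verdict was reported.

**What I did:** The moves allow only yaw about a vertical tool, so I gripped the round shaft instead of mid-handle and kept the hook's 30° slant. I put the prong through the ring, drew the flap down its arc slowly, withdrew the prong, and laid the hook back along the slant of the slots.

**Last checks:**
- **Flap:** its measured slope is -0.0004 rad, so it is shut. When it closed, the prong's midpoint was about 6 mm from the ring's centre.
- **Boat-hook:** the shaft and prong lie within about 2 mm of their starting places in both cameras.
- **Bystanders:** the flask, bottle and tackle box look unmoved by eye in both views. I did not re-measure them.
- **Hand:** it was open and clear of everything at the end. Wrist forces read at the end of each move stayed below about 9 N.

**What went less well:**
- **Slip in the grip:** pressing the flap home made the hook pitch about 0.2 rad and lose about 5° of roll in the grip. I levelled it by pressing the handle's end on the table.
- **Prong touched the table:** that levelling rolled the hook to about 19° instead of 30°. The slots and the release brought it back.
- **Tool tilt:** the tool drifted up to about 5° from vertical over the run, with no visible harm.

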